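# Service the suction pump's filter stack

### The job

Press the suction pump's red stop button right down and let go, lift the dust cap off the filter spindle and stand it in its own storage slot (the one with the single-disc picture). Thread every filter ring that is laid out onto the spindle, widest at the bottom and narrowest on top, all fully home and lying flat; only when that is done and the cap is put away, twist the stop button's head clockwise as far as it goes to reset the pump. Leave the other things on the table alone.

Things in the scene. Friction and masses are not known exactly. Their poses are not given: they have to be found in the camera images.
- spindle_seat (a point): seat of the pump's filter spindle: centre of the top of a grey round base (120 mm across, 25 mm high), where the lowest ring must lie; z up. From it rises a steel spindle 18 mm thick and 60 mm high, its last 7 mm tapering to 12 mm. The pump motor lies 105 to 265 mm away along this frame's +x, up to 90 mm above the table, 60 mm to either side
- cap: dust cap, grey plastic cylinder 56 mm across, 40 mm tall, about 100 g, upright, with a 22 mm bore 25 mm deep in its underside. At the start it sits on the tip of the spindle (its top 100 mm above the table). Either end may point up in its slot. Origin: its centre, on the axis, 20 mm from either end; z: its axis, up at the start
- cap_slot_floor (a point): the cap's own slot: grey block, square pocket 68 mm wide, 19 mm deep; on its far (+x) side a white picture plate with one black disc. Point: centre of the pocket floor, 5 mm above the table. Pocket part 78 mm square outside, 24 mm high; the plate adds 30 mm on +x. The three slots change places between starts
- vial_slot_floor (a point): the vial's slot: grey block, square pocket 68 mm wide, 19 mm deep; on its far (+x) side a white picture plate with one long black bar. Point: centre of the pocket floor, 5 mm above the table. Pocket part 78 mm square outside, 24 mm high; the plate adds 30 mm on +x. The three slots change places between starts
- clip_slot_floor (a point): another, empty slot: grey block, square pocket 68 mm wide, 19 mm deep; on its far (+x) side a white picture plate with three small black squares. Point: centre of the pocket floor, 5 mm above the table. Pocket part 78 mm square outside, 24 mm high; the plate adds 30 mm on +x. The three slots change places between starts
- stop_press (a joint): press of the stop button, m: 0 up, 0.008 fully down. Spring 2 N at the top, 6 N fully down; it springs back up when let go. Pressed counts from 0.006
- stop_turn (a joint): turn of the stop button's head, rad: turns clockwise seen from above, stop at 1.2; starts between 0 and 0.2 and stays where left (friction about 0.06 Nm)
- stop_grip (a point): top of the red stop button on its yellow station (85 mm square, 55 mm high): centre of the top of the raised bar grip, about 106 mm above the table. The bar is 42 mm long along this point's x, 14 mm wide along its y and 20 mm high, and stands on a 44 mm round head; the point turns and sinks with the button
- ring1: grey sintered metal filter ring, 70 mm outside diameter (number 1 of 5 from the widest), 22 mm bore, 14 mm thick, lying flat on the table in front of the pump; may be absent. Both faces are alike and either may lie up. Origin: the ring's centre, at mid-thickness (7 mm above its underside); z: the ring's axis
- ring2: grey sintered metal filter ring, 61 mm outside diameter (number 2 of 5 from the widest), 22 mm bore, 14 mm thick, lying flat on the table in front of the pump; may be absent. Both faces are alike and either may lie up. Origin: the ring's centre, at mid-thickness (7 mm above its underside); z: the ring's axis
- ring3: grey sintered metal filter ring, 52 mm outside diameter (number 3 of 5 from the widest), 22 mm bore, 14 mm thick, lying flat on the table in front of the pump; may be absent. Both faces are alike and either may lie up. Origin: the ring's centre, at mid-thickness (7 mm above its underside); z: the ring's axis
- ring4: grey sintered metal filter ring, 43 mm outside diameter (number 4 of 5 from the widest), 22 mm bore, 14 mm thick, lying flat on the table in front of the pump; may be absent. Both faces are alike and either may lie up. Origin: the ring's centre, at mid-thickness (7 mm above its underside); z: the ring's axis
- ring5: grey sintered metal filter ring, 34 mm outside diameter (number 5 of 5 from the widest), 22 mm bore, 14 mm thick, lying flat on the table in front of the pump; may be absent. Both faces are alike and either may lie up. Origin: the ring's centre, at mid-thickness (7 mm above its underside); z: the ring's axis
- pill_bottle: small amber glass pill bottle, 32 mm across, 55 mm tall, between the pump and the stop station; leave it alone. Origin: centre of its underside
- vial: small clear vial, 28 mm across, 50 mm tall, standing in the slot with the bar picture; leave it alone. Origin: centre of its underside
- spray_can: blue spray can, 54 mm across, 200 mm tall, at the back left; leave it alone. Origin: centre of its underside
- dish: steel dish, 90 mm across, 30 mm tall, near right; leave it alone. Origin: centre of its underside
- clamp: steel forceps, 135 mm long, lying near left; leave it alone. Origin: centre of its underside
There are look-alikes about, which are no part of the job. What is shaped like the part that bears stop_press but brown or turquoise is not meant.

How it is judged:
On the way, in this order (a step that is already met when the one before it is completed fails the run):
1. the stop button is pressed down (at least 6 of its 8 mm) (value of joint stop_press above 0.006 m), for 0.1 s.
2. the cap is in its own slot and all rings present are home on the spindle, widest at the bottom (horizontal distance between each of ring1, ring2, ring3, ring4, ring5 and spindle_seat below 0.005 m and angle between the z axis of each of ring1, ring2, ring3, ring4, ring5 and the z axis of spindle_seat, either way round below 0.08 rad and linear speed of each of ring1, ring2, ring3, ring4, ring5, cap below 0.02 m/s and z of ring1 in the frame of spindle_seat between 0.003 and 0.011 m and (z of ring2 in the frame of spindle_seat between 0.003 and 0.011 m or z of ring2 in the frame of spindle_seat between 0.017 and 0.025 m) and ((angle between ring1's own z axis and vertical below 0.1 rad and z of ring2 in the frame of ring1 above 0.01 m) or (angle between ring1's own z axis and vertical above 3.04 rad and z of ring2 in the frame of ring1 below -0.01 m)) and (z of ring3 in the frame of spindle_seat between 0.003 and 0.011 m or z of ring3 in the frame of spindle_seat between 0.017 and 0.025 m or z of ring3 in the frame of spindle_seat between 0.031 and 0.039 m) and ((angle between ring1's own z axis and vertical below 0.1 rad and z of ring3 in the frame of ring1 above 0.01 m) or (angle between ring1's own z axis and vertical above 3.04 rad and z of ring3 in the frame of ring1 below -0.01 m)) and ((angle between ring2's own z axis and vertical below 0.1 rad and z of ring3 in the frame of ring2 above 0.01 m) or (angle between ring2's own z axis and vertical above 3.04 rad and z of ring3 in the frame of ring2 below -0.01 m)) and (z of ring4 in the frame of spindle_seat between 0.003 and 0.011 m or z of ring4 in the frame of spindle_seat between 0.017 and 0.025 m or z of ring4 in the frame of spindle_seat between 0.031 and 0.039 m or z of ring4 in the frame of spindle_seat between 0.045 and 0.053 m) and ((angle between ring1's own z axis and vertical below 0.1 rad and z of ring4 in the frame of ring1 above 0.01 m) or (angle between ring1's own z axis and vertical above 3.04 rad and z of ring4 in the frame of ring1 below -0.01 m)) and ((angle between ring2's own z axis and vertical below 0.1 rad and z of ring4 in the frame of ring2 above 0.01 m) or (angle between ring2's own z axis and vertical above 3.04 rad and z of ring4 in the frame of ring2 below -0.01 m)) and ((angle between ring3's own z axis and vertical below 0.1 rad and z of ring4 in the frame of ring3 above 0.01 m) or (angle between ring3's own z axis and vertical above 3.04 rad and z of ring4 in the frame of ring3 below -0.01 m)) and (z of ring5 in the frame of spindle_seat between 0.003 and 0.011 m or z of ring5 in the frame of spindle_seat between 0.017 and 0.025 m or z of ring5 in the frame of spindle_seat between 0.031 and 0.039 m or z of ring5 in the frame of spindle_seat between 0.045 and 0.053 m) and ((angle between ring1's own z axis and vertical below 0.1 rad and z of ring5 in the frame of ring1 above 0.01 m) or (angle between ring1's own z axis and vertical above 3.04 rad and z of ring5 in the frame of ring1 below -0.01 m)) and ((angle between ring2's own z axis and vertical below 0.1 rad and z of ring5 in the frame of ring2 above 0.01 m) or (angle between ring2's own z axis and vertical above 3.04 rad and z of ring5 in the frame of ring2 below -0.01 m)) and ((angle between ring3's own z axis and vertical below 0.1 rad and z of ring5 in the frame of ring3 above 0.01 m) or (angle between ring3's own z axis and vertical above 3.04 rad and z of ring5 in the frame of ring3 below -0.01 m)) and ((angle between ring4's own z axis and vertical below 0.1 rad and z of ring5 in the frame of ring4 above 0.01 m) or (angle between ring4's own z axis and vertical above 3.04 rad and z of ring5 in the frame of ring4 below -0.01 m)) and horizontal distance between cap and cap_slot_floor below 0.012 m and z of cap in the frame of cap_slot_floor below 0.026 m and angle between the z axis of cap and the z axis of cap_slot_floor, either way round below 0.12 rad), for 0.2 s.
3. the stop button's head is turned clockwise to its end (value of joint stop_turn above 1 rad), for 0.2 s.
At the end, for the whole second after the job is handed in: Cap standing (either end up) on its own slot's floor, within 12 mm of centre; every ring present on the spindle, flat (0.08 rad), centred within 5 mm, each resting on the seat or the next wider ring (within 4 mm); button up, its head turned beyond 1.0 rad; all at rest (all of step 2 and value of joint stop_turn above 1 rad and value of joint stop_press below 0.003 m); the robot touches nothing.
It fails at once if another thing on the table is pushed away or lifted (more than 5 cm) (distance of any of pill_bottle, vial, spray_can, dish, clamp from where it was at the start of the episode above 0.05 m).
Of ring1, ring2, ring3, ring4, ring5 only 3 to 4 are there at a start; the rules pass over those that are not, and their reading is None.
At some moment in a run one of ring1, ring2, ring3, ring4, ring5 may be knocked a few centimetres aside while the robot is not near it.
Once in a run the grip may slacken for a moment while it holds something.
It also fails if it takes over 192 s, if anything falls off the work surface, if the arm or the gripper's body presses on something with over 40 N, if the wrist force passes 120 N, or if a joint passes its speed limit or range.

### The arm

A 6-joint arm with a two-finger parallel gripper is mounted at the origin on the work surface. World frame = base frame: x ahead of the robot, y to its left, z up, the work surface at z = 0. Lengths are in m, angles in rad, forces in N, time in s.
With the tool pointing down it reaches from about 0.425 to 0.95 m from the base axis. Payload 3.5 kg.
Tool frame: the origin (TCP) lies between the finger pads; the fingertips stand 19 mm ahead of it and the grasp point (between the pads) is the TCP; z points along the fingers, y is the line along which they close (so a half turn about z gives the same grasp; the last joint's range is limited). The gripper opens to 85 mm and grips with 20 to 120 N. Pads are 22 mm wide; open, the fingers measure 114 mm over their backs; the gripper's body (76 mm by 85 mm) begins 54 mm behind the grasp point. The pads swing forward as they close: fully open they stand 13 mm farther back than shut.
Start: joints at [-1.498, 0.286, 1.577, -0, 1.279, -0.15], TCP at [0.149, -0.658, 0.214] pointing down, gripper open.
Joint ranges: [-2.77, 2.77], [-0.9, 2.22], [0.21, 2.48], [-1.53, 4.67], [0.24, 2.81], [-2.84, 2.84]. Speed limits (rad/s): [2.79, 2.79, 3.14, 3.14, 3.14, 3.14].

### API

Orientations are given as a unit quaternion [x, y, z, w].
In Python, from plant import monitor, eyes, ctrl gives the robot as it stands.
- The arm moves only by the shell command python3 -m handwheel 'ROWS' [FORCE]. ROWS is JSON, a list of rows, each a list of 7 numbers: the shift along the tool's x, y, z in units of 40 cm (1.0 is 40 cm), then the turn, a rotation vector about the tool's x, y, z in units of pi rad (1.0 is pi rad), then the opening, from -1 (shut) to 1 (fully open). A call has 1 to 12 rows; each row is the pose to reach, as a shift and turn from the pose commanded when the call began, along the tool's axes at that moment, turning the shorter way round; what a row does not reach only later rows make up. A row lasts 1/8 s, in which the tool goes at most 62.5 mm and 10.7 degrees, less where a joint would pass 70% of its speed; a pose out of reach is approached as far as the arm can. A call with a number of a shift or a turn outside -1 to 1 is refused whole. A call with a gripper value outside its range is refused whole. The fingers move at their own pace and stop on an object; FORCE is the grip in N (left out, the last holds). Time passes only in rows, so rows that repeat a pose let the fingers close. It gives the time, the measured TCP pose, the force, the opening and the grip force at its end, in the units of the state.
- monitor.get_state(): the state, without advancing time (a new reading comes with each control period).
- eyes.read_camera(name): name is "side" or "top"; returns the picture (420x560x3 uint8, red, green, blue); there is no depth.
- eyes.camera_params(name): a dict with "K" (3x3 intrinsics, pixels), "k1" (the pictures are not rectified: a ray, as slopes to the right and down, at radius r is drawn at 1 + k1 r^2 times it, then the intrinsics apply), "R" (3x3) and "t" (3): a world point X has camera coordinates R X + t. Camera axes: x right, y down, z forward; pixel columns grow to the right and rows downward; lengths in m; the calibration is good to about 2 mm. A picture is of the moment at which its call begins. camera_params takes no time and is no camera call.
- ctrl.sign_off(): hands the job in; it is judged then, once.
The state is a dict: "time": time; "qpos": joint angles; "dq": joint speeds; "joint_efforts": joint torques, N m; "eef_pos": TCP position; "tcp_rot": TCP orientation; "contact_force": force on the tool from outside, world axes, zero at the start; "wrist_torque": the same for the moment, N m; "opening": opening from 0.0 (shut) to 1.0 (fully open); "finger_force": force on a finger pad.
Only numpy, scipy, OpenCV 4.12 (cv2) and the standard library are available. Lean on these libraries where they do the work, as an engineer would, in place of code of your own. Each camera call takes 0.05 s, during which the arm holds its last target. There are 200 camera calls.

## Working session

There is one attempt and no reset: what is moved stays moved. The work goes in short steps, Python scripts to look and compute and a shell command to move; the robot and the scene stay as the last step left them, time stands still between calls to the robot, and variables do not carry over. Pictures are saved under pics/ and viewed, at most 14 in all, crops included, and the job is handed in when it is done.

```bash
ls; mkdir -p pics
python3 - <<'E'
from plant import monitor, eyes, ctrl
import cv2
print(monitor.get_state())
for n in("top","side"):
    p=eyes.camera_params(n);print(n,p)
    cv2.imwrite(f"pics/{n}0.png",eyes.read_camera(n)[:,:,::-1])
E
```

```text
pics
{'time': 0.0, 'qpos': array([-1.49802228e+00,  2.87199405e-01,  1.57816343e+00,  3.74546146e-05,
        1.27858669e+00, -1.49978207e-01]), 'dq': array([-1.57170502e-04,  8.74199017e-05,  4.83233390e-04, -2.48053515e-04,
       -9.41466110e-04,  1.82803592e-04]), 'joint_efforts': array([-1.51256780e-03, -4.05988848e+01, -2.92626446e+01, -2.44339353e-04,
        5.88604657e-03,  5.51477839e-06]), 'eef_pos': array([ 0.14911957, -0.65761841,  0.21283207]), 'tcp_rot': array([ 9.93804000e-01,  1.11140546e-01,  6.33924731e-05, -1.17686526e-03]), 'contact_force': array([-0.22666566,  0.12854226, -0.68690106]), 'wrist_torque': array([ 0.03016542,  0.0168119 , -0.02987745]), 'finger_force': 0.0, 'opening': 1.0016624151407205}
top {'K': array([[456.55136739,   0.        , 275.98661579],
       [  0.        , 456.55136739, 210.25053123],
       [  0.        ,   0.        ,   1.        ]]), 'k1': -0.04073699501986924, 'R': array([[ 0.01009411, -0.99994125,  0.00394931],
       [-0.98762665, -0.01058776, -0.15646562],
       [ 0.15649824, -0.00232106, -0.98767551]]), 't': array([-0.01535381,  0.54395325,  1.23479365])}
side {'K': array([[381.97336655,   0.        , 278.65792012],
       [  0.        , 381.97336655, 212.30362258],
       [  0.        ,   0.        ,   1.        ]]), 'k1': -0.015838686711745865, 'R': array([[-0.78025769, -0.62545702, -0.00120687],
       [-0.29741746,  0.37272438, -0.87898771],
       [ 0.55021886, -0.68547797, -0.4768429 ]]), 't': array([0.4060837 , 0.25230315, 0.75685085])}
```

View pics/top0.png

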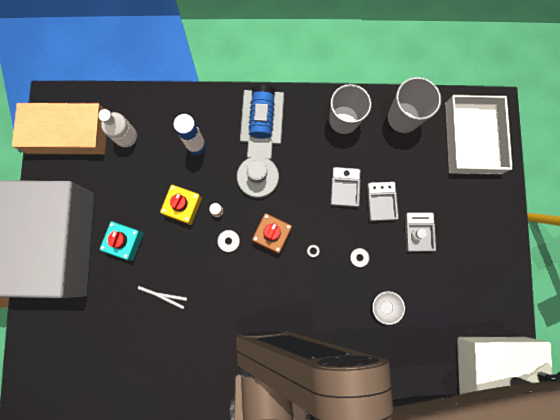

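View pics/side0.png

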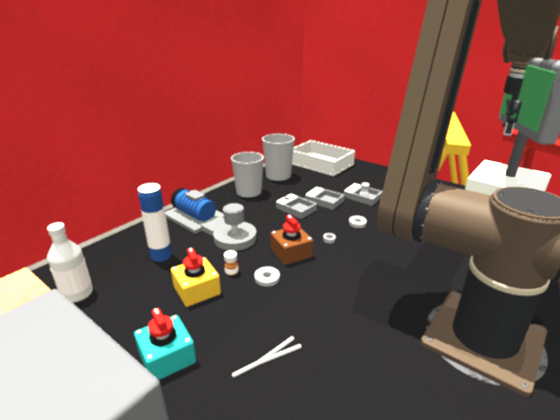

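The top view shows these candidates for the stop button: yellow station (181,203), brown (272,233) and turquoise (121,241). The yellow one fits, since brown and turquoise are excluded. The cap is on the spindle at (257,172). Slots: (346,187) shows a disc, (383,203) squares, and (421,235) a bar with the vial. Rings are at (228,241), (313,251) and (360,257).

```bash
cat > h.py <<'E'
from plant import monitor, eyes, ctrl
import numpy as np, cv2
from scipy.spatial.transform import Rotation as Ro
def cam(n):
    p=eyes.camera_params(n); return p["K"],p["k1"],p["R"],p["t"]
def ray(n,uv):
    K,k,R,t=cam(n); uv=np.atleast_2d(np.array(uv,float))
    d=(uv-K[:2,2])/[K[0,0],K[1,1]]; s=d.copy()
    for _ in range(10): s=d/(1+k*(s**2).sum(1,keepdims=True))
    return -R.T@t, np.c_[s,np.ones(len(s))]@R
def plane(n,uv,z):
    c,d=ray(n,uv); return c+d*((z-c[2])/d[:,2])[:,None]
def proj(n,X):
    K,k,R,t=cam(n); q=R@np.array(X)+t; s=q[:2]/q[2]; s=s*(1+k*(s@s)); return K[:2,:2]@s+K[:2,2]
def two(ua,ub):
    (c1,d1),(c2,d2)=ray("top",ua),ray("side",ub); d1=d1[0];d2=d2[0]
    A=np.c_[d1,-d2]; l=np.linalg.lstsq(A,c2-c1,rcond=None)[0]
    p,q=c1+l[0]*d1,c2+l[1]*d2; return (p+q)/2,np.linalg.norm(p-q)
def delta(p,yaw=None,q0=None,p0=None):
    """tool-axes shift in units for a world target p; yaw= world angle of tool y axis; uses measured pose"""
    s=monitor.get_state(); R=Ro.from_quat(s["tcp_rot"]).as_matrix()
    a=R.T@(np.array(p)-s["eef_pos"])/.4
    if yaw is not None:
        z=np.array([0,0,-1.]);y=np.array([np.cos(yaw),np.sin(yaw),0]);x=np.cross(y,z)
        best=[Ro.from_matrix(R.T@np.c_[g*x,g*y,z]).as_rotvec()/np.pi for g in(1,-1)]
        return a.round(4),min(best,key=np.linalg.norm).round(4)
    return a.round(4)
def tilt():
    s=monitor.get_state();R=Ro.from_quat(s["tcp_rot"]).as_matrix()
    return dict(t=round(s["time"],2),p=s["eef_pos"].round(4),yawy=np.arctan2(R[1,1],R[0,1]).round(4),z=R[:,2].round(3),F=s["contact_force"].round(1),op=round(s["opening"]*85,1),ff=round(s["finger_force"],1),q=s["qpos"].round(2))
E
python3 - <<'E'
from h import *
im=cv2.imread("pics/top0.png"); g=im.max(2)
c,_=ray("top",[0,0]);print("cam",c, ray("side",[0,0])[0])
hsv=cv2.cvtColor(im,cv2.COLOR_BGR2HSV)
m=((g>70)&(hsv[:,:,1]<60)).astype(np.uint8)
cs,h=cv2.findContours(m,cv2.RETR_CCOMP,cv2.CHAIN_APPROX_NONE)
for i,ct in enumerate(cs):
    a=cv2.contourArea(ct)
    if h[0][i][3]<0 and 60<a<1800:
        x,y,w,hh=cv2.boundingRect(ct)
        P=plane("top",ct.reshape(-1,2),.014)[:,:2].astype(np.float32)
        ar=cv2.contourArea((P*1000)); per=cv2.arcLength(P*1000,True)
        (cx,cy),(A,B),an=cv2.fitEllipse(P*1000)
        ch=h[0][i][2]; ho=None
        if ch>=0: ho=plane("top",cs[ch].reshape(-1,2).mean(0),.010)[0].round(4)
        print((x+w/2,y+hh/2),"ctr",round(cx,1),round(cy,1),"ax",round(A,1),round(B,1),"hole",ho)
# fine: red grip in yellow
red=((hsv[:,:,1]>150)&((hsv[:,:,0]<8)|(hsv[:,:,0]>172))&(hsv[:,:,2]>80)).astype(np.uint8)
for w in [(160,180,205,228)]:
    x0,y0,x1,y1=w; s=red[y0:y1,x0:x1]; ys,xs=np.nonzero(s); print("red",xs.mean()+x0,ys.mean()+y0,len(xs))
def crop(a,b,c,d,f): return cv2.resize(im[b:d,a:c],None,fx=f,fy=f,interpolation=cv2.INTER_CUBIC)
A=crop(155,180,245,260,4.4);B=crop(225,140,295,205,6);C=crop(325,160,445,255,3.3)
H=300
t=np.hstack([cv2.resize(x,(int(x.shape[1]*H/x.shape[0]),H)) for x in(A,B)])
si=cv2.imread("pics/side0.png")
D=cv2.resize(si[190:310,160:330],(425,300)); 
C=cv2.resize(C,(375,300))
W=np.zeros((600,800,3),np.uint8); W[:300,:min(800,t.shape[1])]=t[:,:800]; W[300:,:425]=D; W[300:,425:]=C
cv2.imwrite("pics/c1.png",W)
E
```

```text
cam [ 0.34413467 -0.00672763  1.30474606] [-0.02454432  0.67875295  0.58316041]
(232.5, 409.5) ctr 3.3 102.9 ax 11.8 59.2 hole None
(389.0, 308.0) ctr 278.1 -325.3 ax 91.6 92.7 hole None
(162.5, 297.5) ctr 300.7 292.0 ax 28.9 147.4 hole None
(360.0, 258.0) ctr 416.9 -246.8 ax 53.8 54.8 hole [ 0.4174 -0.2477  0.01  ]
(313.0, 251.0) ctr 435.0 -115.2 ax 35.7 36.1 hole [ 0.4349 -0.1155  0.01  ]
(228.5, 241.5) ctr 460.2 125.1 ax 62.3 63.4 hole [0.4608 0.1257 0.01  ]
(421.5, 232.0) ctr 492.0 -423.1 ax 93.4 132.8 hole [ 0.4579 -0.4564  0.01  ]
(216.0, 209.0) ctr 552.9 165.5 ax 33.8 37.3 hole [0.5571 0.1484 0.01  ]
(383.0, 201.0) ctr 580.1 -316.7 ax 93.9 131.6 hole [ 0.5624 -0.3502  0.01  ]
(345.5, 187.0) ctr 620.9 -210.1 ax 93.9 132.8 hole [ 0.6603 -0.2116  0.01  ]
(192.5, 139.0) ctr 757.1 236.6 ax 60.3 77.3 hole None
(183.5, 123.5) ctr 807.6 267.5 ax 60.7 60.8 hole None
(118.5, 127.5) ctr 791.1 462.4 ax 74.4 145.7 hole None
(261.0, 113.0) ctr 843.6 38.7 ax 41.2 61.2 hole None
(350.5, 109.0) ctr 862.4 -223.7 ax 119.0 160.9 hole None
red 177.64406779661016 202.14124293785312 177
```

View pics/c1.png

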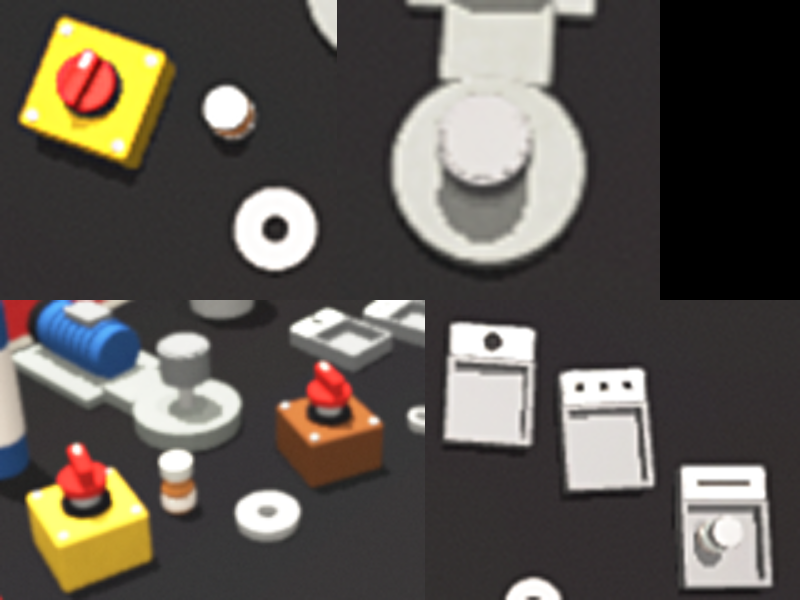

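The enlarged crop confirms the yellow station carries the red button, the bar runs towards +x with slight -y, and the slot with one disc is at (346,187). Next I measure these exactly.

Run:
```python
from h import *
im=cv2.imread("pics/top0.png"); hsv=cv2.cvtColor(im,cv2.COLOR_BGR2HSV); si=cv2.imread("pics/side0.png"); hs=cv2.cvtColor(si,cv2.COLOR_BGR2HSV)
# yellow station top
def comp(m,u):
    n,l,s,c=cv2.connectedComponentsWithStats(m.astype(np.uint8)); k=l[int(u[1]),int(u[0])]
    return l==k,c[k],s[k]
y=(abs(hsv[:,:,0].astype(int)-28)<8)&(hsv[:,:,1]>120)&(hsv[:,:,2]>190)
mm,c,s=comp(y,(167,205)); ct=max(cv2.findContours(mm.astype(np.uint8),0,1)[0],key=cv2.contourArea)
P=plane("top",ct.reshape(-1,2),.055)[:,:2].astype(np.float32)
print("station",cv2.minAreaRect(P*1000))
def red(h): return (h[:,:,1]>120)&((h[:,:,0]<8)|(h[:,:,0]>172))&(h[:,:,2]>90)
r=red(hsv); r[:,:162]=0;r[:,200:]=0;r[:185]=0;r[225:]=0
ys,xs=np.nonzero(r); ct=max(cv2.findContours(r.astype(np.uint8),0,1)[0],key=cv2.contourArea)
for z in(.086,.106):
    P=plane("top",ct.reshape(-1,2),z)[:,:2].astype(np.float32)
    print("red z",z,cv2.fitEllipse(P*1000),cv2.minEnclosingCircle(P*1000))
# cap top
gray=cv2.cvtColor(im,cv2.COLOR_BGR2GRAY)
print(gray[160:196:2,236:280:2])
# slot: disc slot outline at z .024, pocket
m=((im.max(2)>70)&(hsv[:,:,1]<60)); mm,c,s=comp(m,(346,190))
ct=max(cv2.findContours(mm.astype(np.uint8),0,1)[0],key=cv2.contourArea)
P=plane("top",ct.reshape(-1,2),.024)[:,:2].astype(np.float32)
rc=cv2.minAreaRect(P*1000); print("slot",rc,cv2.boxPoints(rc))
mm,c,s=comp(m,(243,182))
ct=max(cv2.findContours(mm.astype(np.uint8),0,1)[0],key=cv2.contourArea)
q=ct.reshape(-1,2); q=q[(q[:,1]>172)]
P=plane("top",q,.025)[:,:2].astype(np.float32); print("base circle",cv2.fitEllipse(P*1000))
# motor blue
b=(abs(hsv[:,:,0].astype(int)-110)<12)&(hsv[:,:,1]>120)&(hsv[:,:,2]>60); b[:, :235]=0;b[:,290:]=0;b[:80]=0;b[150:]=0
ys,xs=np.nonzero(b);print("motor px",xs.mean(),ys.mean(),plane("top",[xs.mean(),ys.mean()],.08))
E4=lambda I,a,b,c,d,w:cv2.resize(I[b:d,a:c],w,interpolation=cv2.INTER_CUBIC)
W=np.hstack([E4(im,163,185,203,225,(400,400)),E4(si,170,240,220,290,(400,400))]);cv2.imwrite("pics/c2.png",W)
```

```text
station ((559.5858154296875, 259.2255554199219), (85.30076599121094, 85.50303649902344), 70.85111236572266)
red z 0.086 ((557.15673828125, 257.6965026855469), (38.17821502685547, 41.19770812988281), 174.6708984375) ((558.3042602539062, 257.76580810546875), 21.427663803100586)
red z 0.106 ((553.6610107421875, 253.35723876953125), (37.55169677734375, 40.52164840698242), 174.67066955566406) ((554.7896728515625, 253.42538452148438), 21.076045989990234)
[[ 46  48  47  41 103 211 227 223 218 201 215 217 207 219 220 220 223 136
   50  47  46  47]
 [ 49  48  42 127 230 224 221 222 225 227 228 227 228 221 219 221 221 225
  182  47  47  48]
 [ 49  45  85 228 224 223 219 224 227 226 227 228 227 228 219 217 220 220
  223 146  42  49]
 [ 47  48 202 224 223 206 220 228 228 227 227 227 228 228 224 210 221 218
  221 227  75  44]
 [ 41 120 231 223 223 214 203 229 227 227 228 227 228 228 228 213 219 219
  222 224 188  44]
 [ 43 188 224 221 224 216 207 229 227 227 227 227 228 228 229 177 222 220
  222 222 230  62]
 [ 59 228 221 223 223 195 190 229 228 228 227 228 228 228 221 181 224 221
  222 223 227 1
[... 727 characters left out ...]
3
  228 138  39  49]
 [ 50  49  33 120 225 222 223 197 147 126 128 126 127 163 226 223 224 229
  171  41  46  50]
 [ 49  49  48  27 115 215 225 225 228 166 164 166 227 226 223 226 224 140
   38  41  49  49]
 [ 48  49  49  40  28  63 153 216 230 229 230 228 227 229 216 176  76  36
   33  49  47  49]]
slot ((618.809814453125, -208.49063110351562), (83.60305786132812, 113.2715835571289), 86.36408233642578) [[ 559.63715 -246.6164 ]
 [ 672.6807  -253.79965]
 [ 677.9825  -170.36487]
 [ 564.9389  -163.18161]]
base circle ((646.2779541015625, 45.377593994140625), (119.7734375, 122.21781158447266), 128.67156982421875)
motor px 261.46684350132625 114.63925729442971 [[0.81017434 0.03400436 0.08      ]]
```

View pics/c2.png

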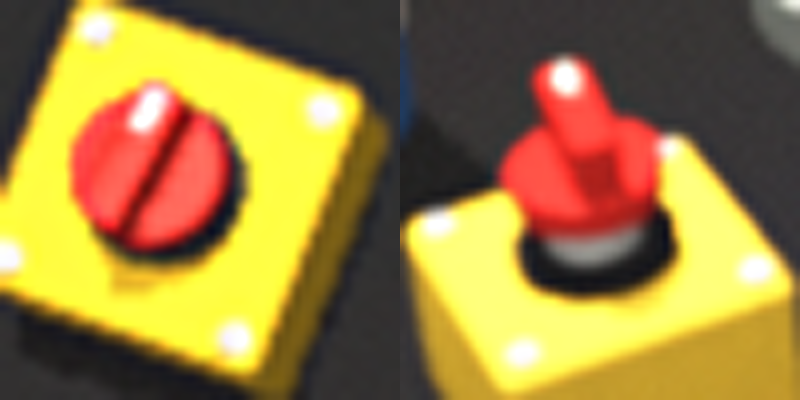

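Run:
```python
from h import *
im=cv2.imread("pics/top0.png"); g=cv2.cvtColor(im,cv2.COLOR_BGR2GRAY); si=cv2.imread("pics/side0.png")
print("exp cap top",proj("top",[.6463,.0454,.1]),"seat side view",proj("side",[.6463,.0454,.1]))
# column profile through cap & base
print("col257",[(r,int(g[r,257])) for r in range(150,200)])
print("row195",[(c,int(g[170,c])) for c in range(234,282)])
m=(g>=226).astype(np.uint8); m[:158]=0;m[182:]=0;m[:,:246]=0;m[:,268:]=0
n,l,s,c=cv2.connectedComponentsWithStats(m);k=l[168,257];print(s[k],c[k])
ct=max(cv2.findContours((l==k).astype(np.uint8),0,1)[0],key=cv2.contourArea);P=plane("top",ct.reshape(-1,2),.1)[:,:2].astype(np.float32)
print("cap",cv2.minEnclosingCircle(P*1000),cv2.fitEllipse(P*1000))
cv2.imwrite("pics/c3.png",cv2.resize(si[195:250,205:265],(600,550),interpolation=cv2.INTER_CUBIC))
print(tilt())
print(delta([.5596,.2592,.20],0), delta([.6463,.0454,.2],0))
```

```text
exp cap top [256.12722343 169.49424546] seat side view [231.84382914 208.27853584]
col257 [(150, 220), (151, 219), (152, 219), (153, 219), (154, 221), (155, 219), (156, 210), (157, 219), (158, 221), (159, 218), (160, 215), (161, 227), (162, 227), (163, 227), (164, 228), (165, 227), (166, 227), (167, 228), (168, 228), (169, 228), (170, 228), (171, 228), (172, 228), (173, 227), (174, 227), (175, 228), (176, 229), (177, 221), (178, 186), (179, 197), (180, 81), (181, 61), (182, 80), (183, 106), (184, 117), (185, 130), (186, 131), (187, 130), (188, 129), (189, 128), (190, 127), (191, 124), (192, 163), (193, 231), (194, 228), (195, 223), (196, 176), (197, 76), (198, 40), (199, 30)]
row195 [(234, 48), (235, 44), (236, 43), (237, 92), (238, 188), (239, 229), (240, 224), (241, 220), (242, 221), (243, 223), (244, 224), (245, 223), (246, 216), (247, 191), (248, 207), (249, 230), (250, 229), (251, 228), (252, 227), (253, 228), (254, 227), (255, 227), (256, 227), (257, 228), (258, 227), (259, 228), (260, 228), (261, 228), (262, 228), (263, 229), (264, 229), (265, 223), (266, 177), (267, 185), (268, 222), (269, 220), (270, 220), (271, 220), (272, 222), (273, 222), (274, 222), (275, 224), (276, 230), (277, 172), (278, 62), (279, 41), (280, 46), (281, 47)]
[249 161  17  17 214] [256.58878505 168.97663551]
cap ((647.3095092773438, 44.1409797668457), 23.857704162597656) ((647.7662353515625, 44.100154876708984), (42.111751556396484, 44.389854431152344), 103.4391860961914)
{'t': 0.1, 'p': array([ 0.1492, -0.6577,  0.213 ]), 'yawy': np.float64(-1.348), 'z': array([-0.   ,  0.002, -1.   ]), 'F': array([ 0.4,  0.8, -1.1]), 'op': 85.1, 'ff': 0.0, 'q': array([-1.5 ,  0.29,  1.58,  0.  ,  1.28, -0.15])}
(array([ 1.5073, -2.0086,  0.0372]), array([-0.0005, -0.0006, -0.4291])) (array([ 1.6006, -1.4394,  0.036 ]), array([-0.0005, -0.0006, -0.4291]))
```

View pics/c3.png

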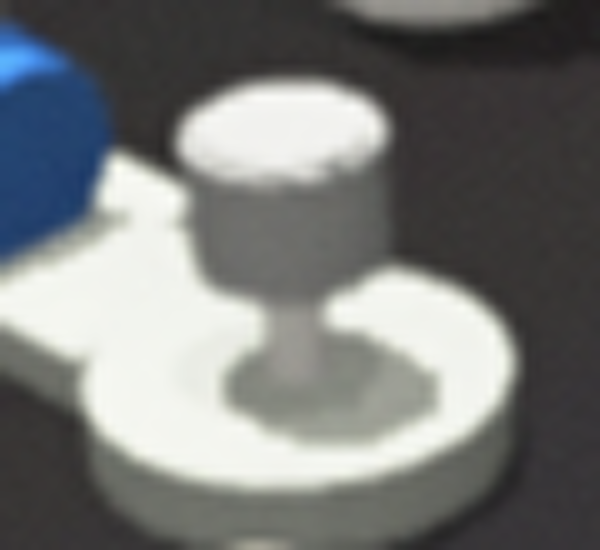

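```bash
python3 -m handwheel '[[1,-0.68,0,0,0,-0.43,-1],[1,-0.68,0,0,0,-0.43,-1],[1,-0.68,0,0,0,-0.43,-1],[1,-0.68,0,0,0,-0.43,-1],[1,-0.68,0,0,0,-0.43,-1],[1,-0.68,0,0,0,-0.43,-1],[1,-0.68,0,0,0,-0.43,-1],[1,-0.68,0,0,0,-0.43,-1],[1,-0.68,0,0,0,-0.43,-1],[1,-0.68,0,0,0,-0.43,-1]]' 40
python3 -m handwheel '[[-0.8,0.2,0,0,0,0,-1],[-0.8,0.2,0,0,0,0,-1],[-0.8,0.2,0,0,0,0,-1],[-0.8,0.2,0,0,0,0,-1],[-0.8,0.2,0,0,0,0,-1],[-0.8,0.2,0,0,0,0,-1],[-0.8,0.2,0,0,0,0,-1]]'
python3 -c "
from h import *
print(tilt(),delta([.5596,.2592,.15],0))"
```

```text
time: 1.35
eef_pos: [0.4788, -0.3047, 0.2138]
tcp_rot: [0.706, 0.708, -0.0, -0.0]
contact_force: [0.7, -0.4, 0.7]
opening: -0.002
finger_force: 0.0
time: 2.22
eef_pos: [0.5576, -0.6271, 0.2121]
tcp_rot: [0.708, 0.707, 0.0, -0.001]
contact_force: [0.2, 0.4, -0.5]
opening: 0.001
finger_force: 0.0
{'t': 2.23, 'p': array([ 0.5576, -0.6271,  0.2121]), 'yawy': np.float64(-0.0012), 'z': array([-0.001,  0.002, -1.   ]), 'F': array([ 0.2,  0.4, -0.5]), 'op': 0.1, 'ff': 0.0, 'q': array([-0.96,  0.66,  1.07, -0.  ,  1.41, -0.96])} (array([2.2154, 0.0025, 0.159 ]), array([-0.0005, -0.0005, -0.0004]))
```

```bash
python3 -m handwheel '[[1,-0.05,0,0,0,0,-1],[1,-0.05,0,0,0,0,-1],[1,-0.05,0,0,0,0,-1],[1,-0.05,0,0,0,0,-1],[1,-0.05,0,0,0,0,-1],[1,-0.05,0,0,0,0,-1],[1,-0.05,0,0,0,0,-1]]'
python3 -m handwheel '[[1,-0.05,0,0,0,0,-1],[1,-0.05,0,0,0,0,-1],[1,-0.05,0,0,0,0,-1],[1,-0.05,0,0,0,0,-1],[1,-0.05,0,0,0,0,-1],[1,-0.05,0,0,0,0,-1],[1,-0.05,0,0,0,0,-1]]'
python3 -m handwheel '[[0.215,0.1,0.15,0,0,0,-1],[0.215,0.1,0.15,0,0,0,-1],[0.215,0.1,0.15,0,0,0,-1],[0.215,0.1,0.15,0,0,0,-1]]'
python3 -c "
from h import *
print(tilt(),delta([.5596,.2592,.125],0))
cv2.imwrite('pics/top1.png',eyes.read_camera('top')[:,:,::-1]);cv2.imwrite('pics/side1.png',eyes.read_camera('side')[:,:,::-1])
a=cv2.imread('pics/top1.png');b=cv2.imread('pics/side1.png')
W=np.zeros((420,800,3),np.uint8);W[:,:560]=a;W[:240,560:]=cv2.resize(b[180:300,140:260],(240,240));cv2.imwrite('pics/v1.png',W)"
```

```text
time: 3.1
eef_pos: [0.5376, -0.2209, 0.2147]
tcp_rot: [0.705, 0.709, 0.0, 0.0]
contact_force: [-0.3, -0.2, 0.0]
opening: 0.001
finger_force: 0.0
time: 3.98
eef_pos: [0.5169, 0.1778, 0.2147]
tcp_rot: [0.705, 0.709, 0.0, 0.0]
contact_force: [-0.6, -0.5, 0.5]
opening: 0.001
finger_force: 0.0
time: 4.47
eef_pos: [0.5576, 0.2609, 0.1547]
tcp_rot: [0.706, 0.708, 0.0, 0.0]
contact_force: [0.4, -0.5, 0.2]
opening: 0.001
finger_force: 0.0
{'t': 4.47, 'p': array([0.5576, 0.2609, 0.1547]), 'yawy': np.float64(0.0026), 'z': array([ 0., -0., -1.]), 'F': array([ 0.4, -0.5,  0.2]), 'op': 0.1, 'ff': 0.0, 'q': array([ 0.27,  0.21,  1.78, -0.  ,  1.15,  0.27])} (array([-0.0043,  0.0049,  0.0742]), array([0.0002, 0.0001, 0.0008]))
```

View pics/v1.png

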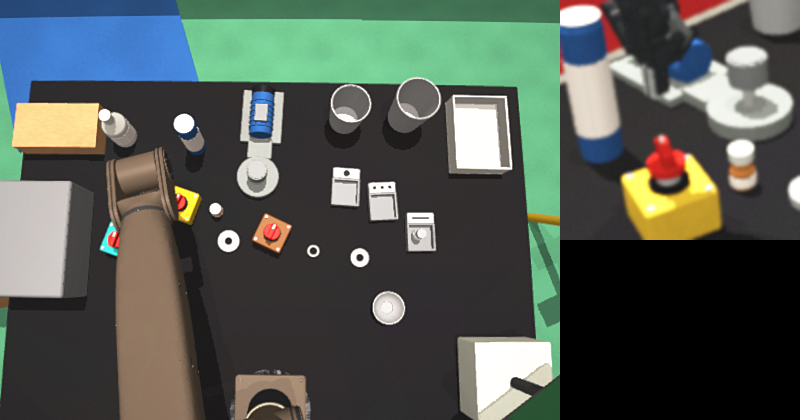

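Now visible: no fourth ring (bare table where the arm stood before), and the gripper in the side crop hangs over the button. Checking the tip height.

```bash
python3 -c "
from h import *
for z in (.155,.136,.106): print(z,proj('side',[.5576,.2609,z]),proj('top',[.5576,.2609,z]))
print(delta([.5596,.2592,.125],0))
b=cv2.imread('pics/side1.png');W=cv2.resize(b[180:300,150:270],(600,600));cv2.imwrite('pics/v2.png',W)"
```

```text
0.155 [188.13429729 234.64024806] [170.71482872 197.08681564]
0.136 [189.14724862 242.16534225] [172.3424935  198.43481799]
0.106 [190.70390875 253.7126151 ] [174.81107165 200.47899835]
(array([-0.0037,  0.0034,  0.0773]), array([ 0.0008, -0.0001,  0.0005]))
```

View pics/v2.png

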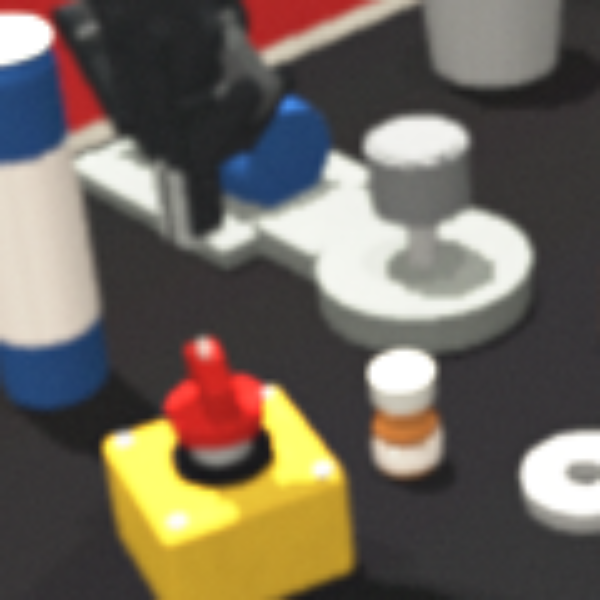

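```bash
python3 -c "
from h import *
a=cv2.imread('pics/side0.png').astype(int);b=cv2.imread('pics/side1.png').astype(int)
d=abs(a-b).max(2)
for r in range(218,262,2): print(r,d[r,178:204])"
```

```text
218 [  1   1  16  65 117 133  96  87  90  96 102  96  93  90  88  76  42  14
   2   2   2   3   1   2   1   3]
220 [  1   1   4  53 107 135 106  94 106 152 188 179 155 144 136 102  53  14
   3   2   0   2   2   1   2   2]
222 [  3   1   6  35  77 125 113  91 101 144 188 203 205 204 203 182 113  31
   3   1   2   1   1   2   4   1]
224 [  3   2   1   6  11  38  76  77  93 132 178 201 207 206 204 188 109  24
   3   2   1   0   1   1   1   1]
226 [  3   1   1  12  27  16   4  26  12  48 126 179 180 153 108  70  26   3
   1   1   1   0   1   1   1   1]
228 [ 1  0  2  1  9 11 17 43 49 43 26  6 22 30 14  3  0  1  1  2  1  2  2  1
  0  2]
230 [ 1  1  2  3  1  3  4  3  8 11  9  5  5  2  2  1  2  2  2  2  2  2  1  1
  1  1]
232 [2 1 1 2 2 3 1 2 3 2 2 2 2 2 1 2 2 3 1 3 1 4 2 1 0 2]
234 [3 2 1 2 2 3 1 1 3 2 1 1 1 1 1 2 1 2 2 2 1 2 0 3 2 1]
236 [1 2 2 1 2 1 2 0 1 3 4 1 2 1 1 1 1 3 2 2 1 1 0 2 1 1]
238 [2 2 2 1 5 1 3 4 1 1 1 1 1 2 1 1 2 2 3 2 3 2 1 1 2 1]
240 [2 1 2 1 1 1 1 3 2 4 1 1 2 1 3 3 1 1 1 1 3 3 2 3 4 2]
242 [4 1 3 1 1 4 1 4 2 3 2 4 2 1 1 2 1 2 4 2 1 2 3 1 0 2]
244 [1 2 2 2 1 3 2 2 1 2 3 3 1 2 3 1 1 1 1 2 2 2 2 1 3 2]
246 [1 3 2 1 3 2 1 1 2 3 2 1 3 4 3 2 1 1 2 1 2 1 1 2 2 3]
248 [ 3  1  2  1  1  1  1  2  8 51 92 67 72 66 28 20  4  1  1  2  1  2  2  2
  1  2]
250 [  2   1   1   1   1   2   1   1  30  62  59 121  87  97  77  23  32   9
   2   1   3   3   3   1   0   0]
252 [ 2  1  2  3  2  3  2  2  4 54 75 50 49 54 47 40 78 92 19  4  4  1  1  0
  2  3]
254 [ 3  2  1  2  1  2  2  2  1  6 51 66 49 45 48 47 54 89 82 24  9  9  5  2
  1  0]
256 [ 2  2  3  1  1  2  2  6 12 11  8 40 59 49 44 46 46 42 21  9  9  7  2 10
  2  2]
258 [ 1  1  2  2  1  8 18  3 10  9  7 15 49 58 49 51 54 52 33  6  7  7  4  1
  1  0]
260 [ 2  1  2  3 14 25 10 16 28 35 40 57 65 29  5  2  3  3  5 20 12 10  4  2
  2  1]
```

```bash
python3 -c "
from h import *
a=cv2.imread('pics/side0.png').astype(int);b=eyes.read_camera('side')[:,:,::-1];cv2.imwrite('pics/side2.png',b)
c=eyes.read_camera('side')[:,:,::-1];cv2.imwrite('pics/side3.png',c)
for b in(b,c):
  d=abs(a-b.astype(int)).max(2)
  print([(r,d[r,184:196].max()) for r in range(218,262,2)])
s=monitor.get_state();print(s['qpos'],s['time'],s['eef_pos'])"
```

```text
[(218, np.int64(101)), (220, np.int64(190)), (222, np.int64(206)), (224, np.int64(208)), (226, np.int64(169)), (228, np.int64(36)), (230, np.int64(8)), (232, np.int64(3)), (234, np.int64(4)), (236, np.int64(3)), (238, np.int64(3)), (240, np.int64(4)), (242, np.int64(4)), (244, np.int64(3)), (246, np.int64(5)), (248, np.int64(91)), (250, np.int64(120)), (252, np.int64(90)), (254, np.int64(89)), (256, np.int64(60)), (258, np.int64(58)), (260, np.int64(65))]
[(218, np.int64(101)), (220, np.int64(187)), (222, np.int64(207)), (224, np.int64(208)), (226, np.int64(163)), (228, np.int64(37)), (230, np.int64(8)), (232, np.int64(2)), (234, np.int64(3)), (236, np.int64(4)), (238, np.int64(3)), (240, np.int64(3)), (242, np.int64(3)), (244, np.int64(3)), (246, np.int64(4)), (248, np.int64(92)), (250, np.int64(122)), (252, np.int64(90)), (254, np.int64(89)), (256, np.int64(59)), (258, np.int64(58)), (260, np.int64(66))]
[ 2.72558206e-01  2.09679354e-01  1.77921054e+00 -1.85188589e-04
  1.15005093e+00  2.71136125e-01] 4.675 [0.55815457 0.26073285 0.15592675]
```

```bash
python3 -m handwheel '[[-0.004,0.004,0.03,0,0,0,-1],[-0.004,0.004,0.06,0,0,0,-1],[-0.004,0.004,0.075,0,0,0,-1],[-0.004,0.004,0.083,0,0,0,-1],[-0.004,0.004,0.083,0,0,0,-1]]'
python3 -c "
from h import *
print(tilt())
a=cv2.imread('pics/side0.png').astype(int);b=eyes.read_camera('side')[:,:,::-1];cv2.imwrite('pics/side4.png',b)"
```

```text
time: 5.3
eef_pos: [0.559, 0.26, 0.1207]
tcp_rot: [0.706, 0.708, -0.0, -0.0]
contact_force: [-1.0, -0.8, -0.4]
opening: -0.005
finger_force: 0.0
{'t': 5.3, 'p': array([0.559 , 0.26  , 0.1207]), 'yawy': np.float64(0.003), 'z': array([-0.001, -0.   , -1.   ]), 'F': array([-1. , -0.8, -0.4]), 'op': -0.4, 'ff': 0.0, 'q': array([0.27, 0.25, 1.8 , 0.  , 1.09, 0.27])}
```

```bash
python3 -c "
from h import *
b=cv2.imread('pics/side4.png');cv2.imwrite('pics/v3.png',np.clip(2.0*cv2.resize(b[190:290,150:250],(600,600),interpolation=cv2.INTER_CUBIC),0,255).astype(np.uint8))"
```

```text
(no output)
```

View pics/v3.png

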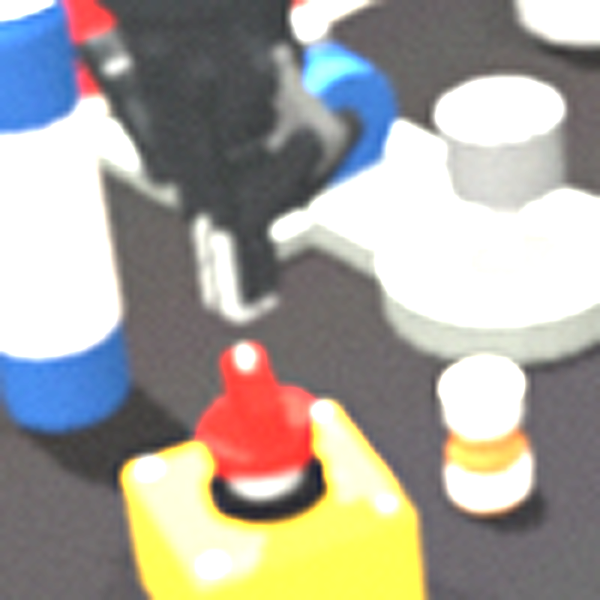

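The side crop shows the fingertips about 5 px above the bar, so they have not reached it yet. I continue down by feel.

```bash
for i in 1; do python3 -m handwheel '[[0,0,0.01,0,0,0,-1],[0,0,0.01,0,0,0,-1],[0,0,0.01,0,0,0,-1]]' | grep -E "eef|contact"; python3 -m handwheel '[[0,0,0.01,0,0,0,-1],[0,0,0.01,0,0,0,-1],[0,0,0.01,0,0,0,-1]]' | grep -E "eef|contact";python3 -m handwheel '[[0,0,0.01,0,0,0,-1],[0,0,0.01,0,0,0,-1],[0,0,0.01,0,0,0,-1]]' | grep -E "eef|contact"; done
python3 -c "
from h import *
print(proj('side',[.578,.248,.106]),proj('side',[.5596,.2592,.106]))
for n in('side','top'):cv2.imwrite('pics/%s5.png'%n,eyes.read_camera(n)[:,:,::-1])
b=cv2.imread('pics/side5.png');a=cv2.imread('pics/top5.png')
f=lambda q:np.clip(2.0*cv2.resize(q,(400,400),interpolation=cv2.INTER_CUBIC),0,255).astype(np.uint8)
cv2.imwrite('pics/v4.png',np.hstack([f(b[190:290,150:250]),f(a[120:240,110:230])]))"
```

```text
eef_pos: [0.5592, 0.26, 0.1171]
contact_force: [0.1, 0.3, 0.1]
eef_pos: [0.5591, 0.26, 0.1129]
contact_force: [-0.1, 0.3, 0.5]
eef_pos: [0.5591, 0.26, 0.1089]
contact_force: [0.6, 1.2, 0.1]
[189.26231878 247.88329305] [190.714771   253.04035274]
```

View pics/v4.png

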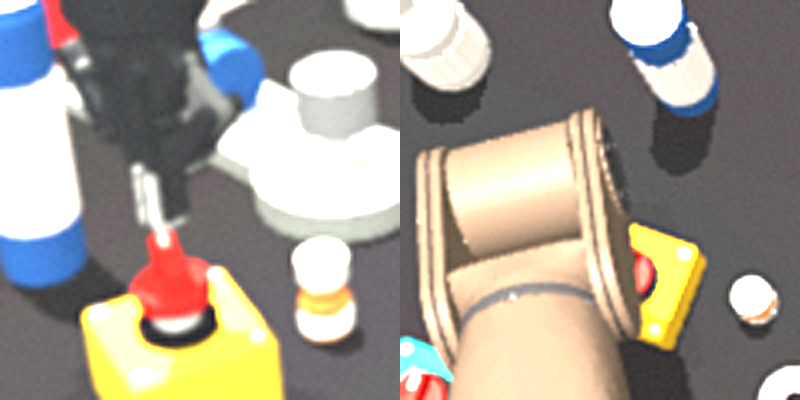

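The tips are at the bar's image position with no contact force yet, so I keep probing down.

```bash
python3 -m handwheel '[[0,0,0.01,0,0,0,-1],[0,0,0.01,0,0,0,-1],[0,0,0.01,0,0,0,-1]]' | grep -E "eef|contact"; python3 -m handwheel '[[0,0,0.01,0,0,0,-1],[0,0,0.01,0,0,0,-1],[0,0,0.01,0,0,0,-1]]' | grep -E "eef|contact"
python3 -c "
from h import *
print(plane('side',[[189.5,247]],.09), plane('side',[[189.5,247]],.124))
cv2.imwrite('pics/side6.png',eyes.read_camera('side')[:,:,::-1])
b=cv2.imread('pics/side6.png')
f=lambda q:np.clip(2.0*cv2.resize(q,(600,600),interpolation=cv2.INTER_CUBIC),0,255).astype(np.uint8)
cv2.imwrite('pics/v5.png',f(b[220:280,160:220]))"
```

```text
eef_pos: [0.5591, 0.26, 0.1049]
contact_force: [0.5, 0.5, -0.1]
eef_pos: [0.5591, 0.26, 0.1009]
contact_force: [-0.0, -0.4, 0.8]
[[0.60065931 0.23081656 0.09      ]] [[0.55755584 0.26169868 0.124     ]]
```

View pics/v5.png

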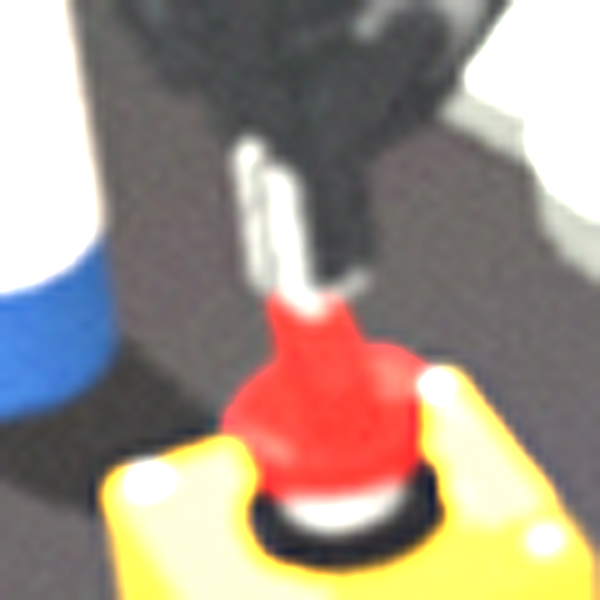

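The tips now cover the far end of the bar, so they are above it and close. I keep going.

```bash
for i in 1; do python3 -m handwheel '[[0,0,0.01,0,0,0,-1],[0,0,0.01,0,0,0,-1],[0,0,0.01,0,0,0,-1]]' | grep -E "eef|contact"; python3 -m handwheel '[[0,0,0.01,0,0,0,-1],[0,0,0.01,0,0,0,-1],[0,0,0.01,0,0,0,-1]]' | grep -E "eef|contact"; python3 -m handwheel '[[0,0,0.01,0,0,0,-1],[0,0,0.01,0,0,0,-1],[0,0,0.01,0,0,0,-1]]' | grep -E "eef|contact"; done
```

```text
eef_pos: [0.5591, 0.26, 0.0969]
contact_force: [-1.2, -0.4, 0.6]
eef_pos: [0.5591, 0.26, 0.0929]
contact_force: [-0.0, -0.3, -0.2]
eef_pos: [0.5591, 0.26, 0.089]
contact_force: [0.2, 0.4, 0.8]
```

```bash
for i in 1; do python3 -m handwheel '[[0,0,0.008,0,0,0,-1],[0,0,0.008,0,0,0,-1],[0,0,0.008,0,0,0,-1],[0,0,0.008,0,0,0,-1]]' | grep -E "eef|contact"; python3 -m handwheel '[[0,0,0.008,0,0,0,-1],[0,0,0.008,0,0,0,-1],[0,0,0.008,0,0,0,-1],[0,0,0.008,0,0,0,-1]]' | grep -E "eef|contact"; done; python3 -c "
from h import *
for n in('side','top'):cv2.imwrite('pics/%s7.png'%n,eyes.read_camera(n)[:,:,::-1])
b=cv2.imread('pics/side7.png')
f=lambda q:np.clip(2.0*cv2.resize(q,(600,600),interpolation=cv2.INTER_CUBIC),0,255).astype(np.uint8)
cv2.imwrite('pics/v6.png',f(b[220:280,160:220]))"
```

```text
eef_pos: [0.5593, 0.26, 0.0861]
contact_force: [0.6, 0.0, 2.6]
eef_pos: [0.5593, 0.2601, 0.0829]
contact_force: [-0.4, -1.2, 3.7]
```

View pics/v6.png

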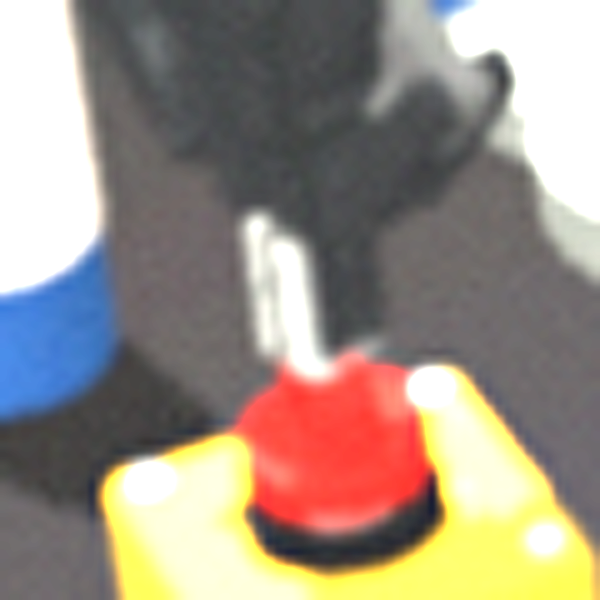

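Contact: 2.6 N at 0.0861 and 3.7 N at 0.0829, and the collar is disappearing. So the tips sit about 19 mm above the reported point rather than 19 mm below it. I'll use this measured offset. Now pressing home.

```bash
python3 -m handwheel '[[0,0,0.008,0,0,0,-1],[0,0,0.008,0,0,0,-1],[0,0,0.008,0,0,0,-1]]' | grep -E "eef|contact"; python3 -m handwheel '[[0,0,0.004,0,0,0,-1],[0,0,0.004,0,0,0,-1],[0,0,0.004,0,0,0,-1]]' | grep -E "eef|contact";  python3 -m handwheel '[[0,0,0.004,0,0,0,-1],[0,0,0.004,0,0,0,-1],[0,0,0.004,0,0,0,-1]]' | grep -E "eef|contact"
```

```text
eef_pos: [0.5595, 0.2601, 0.0809]
contact_force: [-2.9, -1.4, 9.7]
eef_pos: [0.5597, 0.2602, 0.0808]
contact_force: [-6.1, -1.9, 14.6]
eef_pos: [0.5599, 0.2603, 0.0807]
contact_force: [-7.4, -1.7, 19.4]
```

```bash
python3 -m handwheel '[[0,0,-0.1,0,0,0,-1],[0,0,-0.2,0,0,0,-1],[-0.1,0.04,-0.2,0,0,0,1],[-0.2,0.08,-0.2,0,0,0,1],[-0.54,0.2165,-0.2,0,0,0,1],[-0.54,0.2165,-0.2,0,0,0,1],[-0.54,0.2165,-0.2,0,0,0,1],[-0.54,0.2165,-0.2,0,0,0,1],[-0.54,0.2165,-0.2,0,0,0,1]]'
python3 -c "
from h import *
print(tilt(),delta([.6465,.0448,.045],0))
for n in('side','top'):cv2.imwrite('pics/%s8.png'%n,eyes.read_camera(n)[:,:,::-1])
b=cv2.imread('pics/side8.png')
cv2.imwrite('pics/v7.png',cv2.resize(b[130:290,150:310],(600,600)))"
```

```text
time: 11.85
eef_pos: [0.6456, 0.0458, 0.1555]
tcp_rot: [0.706, 0.709, -0.0, -0.001]
contact_force: [-0.1, -0.2, 1.3]
opening: 1.001
finger_force: 0.0
{'t': 11.85, 'p': array([0.6456, 0.0458, 0.1555]), 'yawy': np.float64(0.0041), 'z': array([-0.001,  0.001, -1.   ]), 'F': array([-0.1, -0.2,  1.3]), 'op': 85.1, 'ff': 0.0, 'q': array([-0.09,  0.28,  1.7 ,  0.  ,  1.17, -0.09])} (array([-0.0027,  0.0028,  0.2762]), array([-0.0005, -0.0002,  0.0013]))
```

View pics/v7.png

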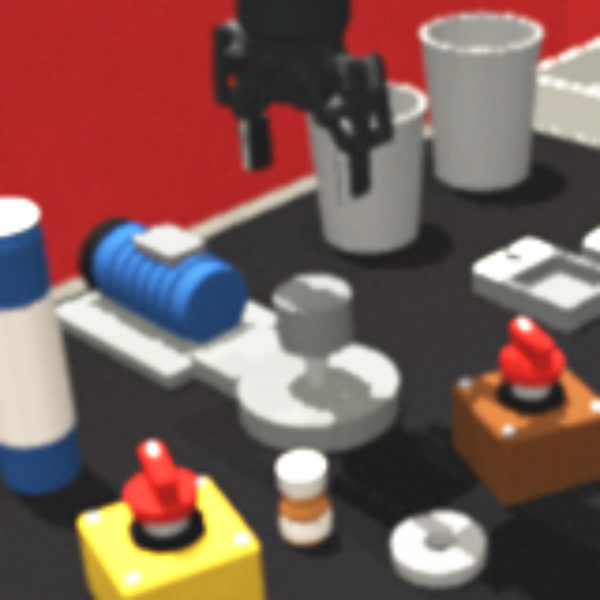

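```bash
python3 -m handwheel '[[-0.002,0.003,0.1,0,0,0,1],[-0.002,0.003,0.2,0,0,0,1],[-0.002,0.003,0.286,0,0,0,1],[-0.002,0.003,0.286,0,0,0,1],[-0.002,0.003,0.286,0,0,0,1]]' 50 | grep -E "eef|contact"
python3 -m handwheel '[[0,0,0,0,0,0,-1],[0,0,0,0,0,0,-1],[0,0,0,0,0,0,-1],[0,0,0,0,0,0,-1],[0,0,0,0,0,0,-1],[0,0,0,0,0,0,-1]]' 50
python3 -c "
from h import *
print(tilt())"
```

```text
eef_pos: [0.6485, 0.0443, 0.0435]
contact_force: [1.0, 0.0, -0.2]
time: 13.32
eef_pos: [0.6489, 0.0435, 0.0441]
tcp_rot: [0.706, 0.708, 0.001, 0.001]
contact_force: [-1.1, 1.2, 6.0]
opening: 0.642
finger_force: 52.0
{'t': 13.32, 'p': array([0.6489, 0.0435, 0.0441]), 'yawy': np.float64(0.0027), 'z': array([ 0.003,  0.   , -1.   ]), 'F': array([-1.1,  1.2,  6. ]), 'op': 54.5, 'ff': 52.0, 'q': array([-0.09,  0.41,  1.75,  0.  ,  0.98, -0.09])}
```

Gripped (54.5 mm). The fingers would not fit into the 68 mm pocket beside the cap, so I regrip 15 mm higher before lifting.

```bash
python3 -m handwheel '[[0,0,0,0,0,0,0.9],[0,0,0,0,0,0,0.9],[0,0,-0.0375,0,0,0,0.9],[0,0,-0.0375,0,0,0,0.9],[0,0,-0.0375,0,0,0,-1],[0,0,-0.0375,0,0,0,-1],[0,0,-0.0375,0,0,0,-1],[0,0,-0.0375,0,0,0,-1],[0,0,-0.0375,0,0,0,-1]]' 50
python3 -c "
from h import *
print(tilt())"
python3 -m handwheel '[[0,0,-0.05,0,0,0,-1],[0,0,-0.1,0,0,0,-1],[0,0,-0.2,0,0,0,-1],[0,0,-0.25,0,0,0,-1],[0,0,-0.25,0,0,0,-1],[0,0,-0.25,0,0,0,-1]]' 50
python3 -c "
from h import *
print(tilt(),delta([.6064,-.2101,.155],0))"
```

```text
time: 14.45
eef_pos: [0.6478, 0.0434, 0.0573]
tcp_rot: [0.706, 0.708, 0.0, 0.0]
contact_force: [-1.2, 0.2, 4.0]
opening: 0.635
finger_force: 52.8
{'t': 14.45, 'p': array([0.6478, 0.0434, 0.0573]), 'yawy': np.float64(0.0029), 'z': array([ 0.001, -0.   , -1.   ]), 'F': array([-1.2,  0.2,  4. ]), 'op': 54.0, 'ff': 52.8, 'q': array([-0.09,  0.39,  1.75, -0.  ,  1.  , -0.09])}
time: 15.2
eef_pos: [0.6465, 0.0436, 0.1553]
tcp_rot: [0.706, 0.708, -0.001, -0.001]
contact_force: [0.0, 0.1, -1.9]
opening: 0.634
finger_force: 54.6
{'t': 15.2, 'p': array([0.6465, 0.0436, 0.1553]), 'yawy': np.float64(0.0029), 'z': array([-0.003,  0.   , -1.   ]), 'F': array([ 0. ,  0.1, -1.9]), 'op': 53.9, 'ff': 54.6, 'q': array([-0.09,  0.28,  1.69, -0.  ,  1.17, -0.09])} (array([-0.6338, -0.102 ,  0.0009]), array([-0.0009, -0.0001,  0.0009]))
```

```bash
python3 -m handwheel '[[-0.15,-0.025,0,0,0,0,-1],[-0.3,-0.05,0,0,0,0,-1],[-0.45,-0.075,0,0,0,0,-1],[-0.58,-0.095,0,0,0,0,-1],[-0.634,-0.102,0,0,0,0,-1],[-0.634,-0.102,0,0,0,0,-1],[-0.634,-0.102,0.12,0,0,0,-1],[-0.634,-0.102,0.22,0,0,0,-1],[-0.634,-0.102,0.3,0,0,0,-1],[-0.634,-0.102,0.3,0,0,0,-1]]'
python3 -c "
from h import *
print(tilt(),delta([.6064,-.2101,.005],0))
for n in('side','top'):cv2.imwrite('pics/%s9.png'%n,eyes.read_camera(n)[:,:,::-1])
a=cv2.imread('pics/top9.png');b=cv2.imread('pics/side9.png')
cv2.imwrite('pics/v8.png',np.hstack([cv2.resize(a[120:280,200:440],(480,320)),cv2.resize(b[150:270,200:320],(320,320))]))"
```

```text
time: 16.45
eef_pos: [0.6049, -0.2066, 0.0326]
tcp_rot: [0.705, 0.709, -0.001, -0.004]
contact_force: [0.4, -0.1, -1.4]
opening: 0.635
finger_force: 54.7
{'t': 16.45, 'p': array([ 0.6049, -0.2066,  0.0326]), 'yawy': np.float64(0.005), 'z': array([-0.008,  0.005, -1.   ]), 'F': array([ 0.4, -0.1, -1.4]), 'op': 54.0, 'ff': 54.7, 'q': array([-0.49,  0.41,  1.77,  0.  ,  0.97, -0.49])} (array([-0.009 ,  0.0042,  0.0689]), array([-0.0025, -0.0015,  0.0016]))
```

View pics/v8.png

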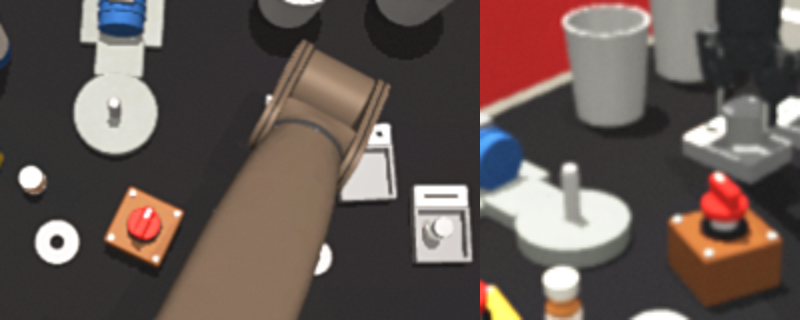

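The spindle is bare and the cap hangs over the disc slot (side crop (745,115)). Lowering.

```bash
python3 -m handwheel '[[-0.009,0.004,0,0,0,0,-1],[-0.009,0.004,0.03,0,0,0,-1],[-0.009,0.004,0.05,0,0,0,-1],[-0.009,0.004,0.065,0,0,0,-1],[-0.009,0.004,0.07,0,0,0,-1],[-0.009,0.004,0.07,0,0,0,-1]]'
python3 -c "
from h import *
print(tilt())"
```

```text
time: 17.3
eef_pos: [0.609, -0.2138, 0.0086]
tcp_rot: [0.706, 0.708, -0.0, -0.0]
contact_force: [-0.2, -0.0, -2.0]
opening: 0.636
finger_force: 54.7
{'t': 17.3, 'p': array([ 0.609 , -0.2138,  0.0086]), 'yawy': np.float64(0.0028), 'z': array([-0.,  0., -1.]), 'F': array([-0.2, -0. , -2. ]), 'op': 54.1, 'ff': 54.7, 'q': array([-0.49,  0.45,  1.77,  0.  ,  0.92, -0.5 ])}
```

```bash
python3 -m handwheel '[[0.009,-0.006,0,0,0,0,-1],[0.009,-0.006,0.007,0,0,0,-1],[0.009,-0.006,0.012,0,0,0,-1],[0.009,-0.006,0.012,0,0,0,-1]]'
python3 -m handwheel '[[0,0,0,0,0,0,0.9],[0,0,0,0,0,0,0.9],[0,0,0,0,0,0,0.9],[0,0,-0.1,0,0,0,1],[0,0,-0.25,0,0,0,1],[0,0,-0.38,0,0,0,1],[0,0,-0.38,0,0,0,1],[0,0,-0.38,0,0,0,1]]'
python3 -c "
from h import *
print(tilt(),delta([.4174,-.2475,.15],0))"
```

```text
time: 17.8
eef_pos: [0.6066, -0.2102, 0.0038]
tcp_rot: [0.706, 0.708, -0.0, -0.0]
contact_force: [-0.2, 0.2, -1.0]
opening: 0.638
finger_force: 54.7
time: 18.8
eef_pos: [0.6064, -0.2101, 0.1557]
tcp_rot: [0.706, 0.708, -0.0, -0.0]
contact_force: [-0.9, -0.2, -0.2]
opening: 1.001
finger_force: 0.0
{'t': 18.8, 'p': array([ 0.6064, -0.2101,  0.1557]), 'yawy': np.float64(0.0029), 'z': array([-0.,  0., -1.]), 'F': array([-0.9, -0.2, -0.2]), 'op': 85.1, 'ff': 0.0, 'q': array([-0.49,  0.27,  1.71, -0.  ,  1.16, -0.49])} (array([-0.0921, -0.4727,  0.0144]), array([-0.0001, -0.0001,  0.0009]))
```

```bash
python3 -m handwheel '[[0.84,-0.365,0,0,0,0,1],[0.84,-0.365,0,0,0,0,1],[0.84,-0.365,0,0,0,0,1],[0.84,-0.365,0,0,0,0,1],[0.84,-0.365,0,0,0,0,1],[0.84,-0.365,0,0,0,0,1],[0.84,-0.365,0,0,0,0,1],[0.84,-0.365,0,0,0,0,1]]' | grep eef
cat > look.py <<'E'
from h import *
import sys
k=sys.argv[1]
for n in('side','top'):cv2.imwrite(f'pics/{n}_{k}.png',eyes.read_camera(n)[:,:,::-1])
im=cv2.imread(f"pics/top_{k}.png");hsv=cv2.cvtColor(im,cv2.COLOR_BGR2HSV)
m=((im.max(2)>70)&(hsv[:,:,1]<60)).astype(np.uint8)
cs,h=cv2.findContours(m,cv2.RETR_CCOMP,cv2.CHAIN_APPROX_NONE)
for i,ct in enumerate(cs):
    a=cv2.contourArea(ct)
    if h[0][i][3]<0 and 60<a<1200 and len(ct)>5:
        P=plane("top",ct.reshape(-1,2),.014)[:,:2].astype(np.float32)*1000
        (cx,cy),(A,B),an=cv2.fitEllipse(P); ch=h[0][i][2]
        if B<75 and A/B>.8 and ch>=0: print("ring?",ct.reshape(-1,2).mean(0).round(),round(cx,1),round(cy,1),round(A,1),round(B,1),plane("top",cs[ch].reshape(-1,2).mean(0),.010)[0].round(4))
print(tilt())
E
python3 look.py a
python3 - <<'E'
from h import *
print(delta([.4605,.1255,.1],0), proj("top",[.6064,-.2101,.045]))
a=cv2.imread('pics/top_a.png');b=cv2.imread('pics/side_a.png')
f=lambda q:cv2.resize(q,(400,300),interpolation=cv2.INTER_CUBIC)
cv2.imwrite('pics/v9.png',np.vstack([np.hstack([f(a[150:210,310:390]),f(a[145:205,215:295])]),np.hstack([f(b[170:230,260:340]),f(b[200:260,200:280])])]))
E
```

```text
eef_pos: [0.4589, 0.1251, 0.1545]
ring? [313. 250.] 435.0 -115.2 35.7 36.1 [ 0.4349 -0.1155  0.01  ]
ring? [356. 248.] 443.8 -237.9 53.8 54.3 [ 0.4438 -0.2386  0.01  ]
{'t': 19.9, 'p': array([0.4598, 0.1243, 0.1552]), 'yawy': np.float64(0.0014), 'z': array([-0.002, -0.   , -1.   ]), 'F': array([ 0.2,  0.1, -0.3]), 'op': 85.4, 'ff': 0.0, 'q': array([ 0.05, -0.1 ,  2.11, -0.  ,  1.14,  0.05])}
(array([0.0029, 0.002 , 0.1379]), array([-0.0005,  0.0001,  0.0004])) [347.29379682 189.05338216]
```

View pics/v9.png

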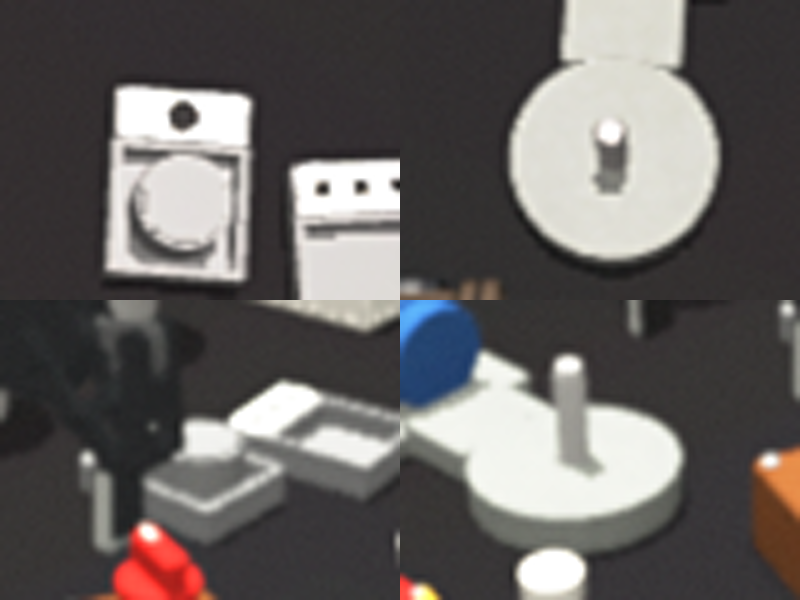

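The cap stands in the disc slot (346,191), the bare spindle tip is at top (257.2,171.2) and side (233.6,212.6), and ring3 has been knocked to (0.444,-0.239). Now gripping ring2, with two crossed grips to centre it.

```bash
python3 -m handwheel '[[0.002,0.002,0.15,0,0,0,1],[0.002,0.002,0.3,0,0,0,1],[0.002,0.002,0.38,0,0,0,1],[0.002,0.002,0.42,0,0,0,1],[0.002,0.002,0.435,0,0,0,1],[0.002,0.002,0.435,0,0,0,1]]' 30 | grep -E "eef|contact"
python3 -m handwheel '[[0,0,0,0,0,0,-1],[0,0,0,0,0,0,-1],[0,0,0,0,0,0,-1],[0,0,0,0,0,0,-1],[0,0,0,0,0,0,-1]]' 30
python3 - <<'E'
from h import *
print(tilt(), two([257.2,171.2],[233.6,212.6]))
E
```

```text
eef_pos: [0.4617, 0.1259, -0.0172]
contact_force: [-0.0, 0.1, 0.9]
time: 21.28
eef_pos: [0.4617, 0.1262, -0.0161]
tcp_rot: [0.706, 0.708, 0.001, 0.001]
contact_force: [-2.1, -1.2, 6.9]
opening: 0.695
finger_force: 30.9
{'t': 21.27, 'p': array([ 0.4617,  0.1262, -0.0161]), 'yawy': np.float64(0.0037), 'z': array([ 0.002, -0.   , -1.   ]), 'F': array([-2.1, -1.2,  6.9]), 'op': 59.1, 'ff': 30.9, 'q': array([ 0.05,  0.19,  2.18, -0.  ,  0.77,  0.05])} (array([0.64445937, 0.04256242, 0.08623579]), np.float64(0.001299245141790954))
```

```bash
python3 -m handwheel '[[0,0,0,0,0,0,0.65],[0,0,-0.0075,0,0,0,0.65],[0,0,-0.0075,0,0,0.5,0.65],[0,0,-0.0075,0,0,0.5,0.65],[0,0,-0.0075,0,0,0.5,0.65],[0,0,-0.0075,0,0,0.5,0.65],[0,0,-0.0075,0,0,0.5,0.65],[0,0,-0.0075,0,0,0.5,0.65],[0,0,-0.0075,0,0,0.5,0.65],[0,0,-0.0075,0,0,0.5,0.65],[0,0,-0.0075,0,0,0.5,0.65],[0,0,-0.0075,0,0,0.5,0.65]]' 30 | grep -E "eef|contact|open"
python3 -m handwheel '[[0,0,0,0,0,0,-1],[0,0,0,0,0,0,-1],[0,0,0,0,0,0,-1],[0,0,0,0,0,0,-1],[0,0,0,0,0,0,-1]]' 40
python3 -c "
from h import *
print(tilt())"
python3 -m handwheel '[[0,0,-0.05,0,0,0,-1],[0,0,-0.1,0,0,0,-1],[0,0,-0.2,0,0,0,-1],[0,0,-0.3,0,0,0,-1],[0,0,-0.375,0,0,0,-1],[0,0,-0.375,0,0,0,-1],[0,0,-0.375,0,0,0,-1]]' 40
python3 -c "
from h import *
print(tilt(),delta([.6465,.0438,.14],-np.pi/2))"
```

```text
eef_pos: [0.4605, 0.1261, -0.0149]
contact_force: [-0.2, -0.1, -0.1]
opening: 0.823
time: 23.4
eef_pos: [0.4607, 0.1261, -0.0141]
tcp_rot: [1.0, 0.002, -0.0, 0.0]
contact_force: [-2.4, -0.2, 4.8]
opening: 0.684
finger_force: 41.9
{'t': 23.4, 'p': array([ 0.4607,  0.1261, -0.0141]), 'yawy': np.float64(-1.5669), 'z': array([-0., -0., -1.]), 'F': array([-2.4, -0.2,  4.8]), 'op': 58.2, 'ff': 41.9, 'q': array([ 0.05,  0.18,  2.18, -0.  ,  0.78,  1.62])}
time: 24.28
eef_pos: [0.4593, 0.1261, 0.1333]
tcp_rot: [1.0, 0.002, -0.001, 0.0]
contact_force: [-0.1, 0.3, -1.5]
opening: 0.681
finger_force: 43.8
{'t': 24.27, 'p': array([0.4593, 0.1261, 0.1333]), 'yawy': np.float64(-1.5675), 'z': array([-0.003, -0.   , -1.   ]), 'F': array([-0.1,  0.3, -1.5]), 'op': 57.9, 'ff': 43.8, 'q': array([ 0.05, -0.07,  2.12,  0.  ,  1.09,  1.62])} (array([ 0.4672,  0.2072, -0.018 ]), array([0.    , 0.0009, 0.001 ]))
```

```bash
python3 -m handwheel '[[0.12,0.05,0,0,0,0,-1],[0.24,0.1,0,0,0,0,-1],[0.36,0.16,0,0,0,0,-1],[0.44,0.195,0,0,0,0,-1],[0.467,0.207,0,0,0,0,-1],[0.467,0.207,0,0,0,0,-1],[0.467,0.207,0.05,0,0,0,-1],[0.467,0.207,0.1,0,0,0,-1],[0.467,0.207,0.125,0,0,0,-1],[0.467,0.207,0.125,0,0,0,-1],[0.467,0.207,0.125,0,0,0,-1],[0.467,0.207,0.125,0,0,0,-1]]'
python3 look.py b
python3 - <<'E'
from h import *
print(delta([.6465,.0438,.02],-np.pi/2))
a=cv2.imread('pics/top_b.png');b=cv2.imread('pics/side_b.png')
f=lambda q:cv2.resize(q,(400,400),interpolation=cv2.INTER_CUBIC)
cv2.imwrite('pics/v10.png',np.hstack([f(a[130:210,215:295]),f(b[170:250,190:270])]))
E
```

```text
time: 25.78
eef_pos: [0.6483, 0.0438, 0.0861]
tcp_rot: [1.0, 0.001, 0.001, 0.0]
contact_force: [-0.1, -0.2, -1.6]
opening: 0.678
finger_force: 43.8
ring? [313. 250.] 434.9 -115.2 35.7 36.3 [ 0.4349 -0.1155  0.01  ]
ring? [356. 248.] 443.7 -237.8 53.8 54.1 [ 0.4438 -0.2386  0.01  ]
{'t': 25.88, 'p': array([0.6481, 0.0438, 0.0859]), 'yawy': np.float64(-1.568), 'z': array([ 0.001, -0.   , -1.   ]), 'F': array([ 0.2,  0.1, -1.7]), 'op': 58.0, 'ff': 43.8, 'q': array([-0.09,  0.36,  1.73,  0.  ,  1.05,  1.48])}
(array([-4.300e-03, -1.000e-04,  1.647e-01]), array([ 0.    , -0.0005,  0.0009]))
```

View pics/v10.png

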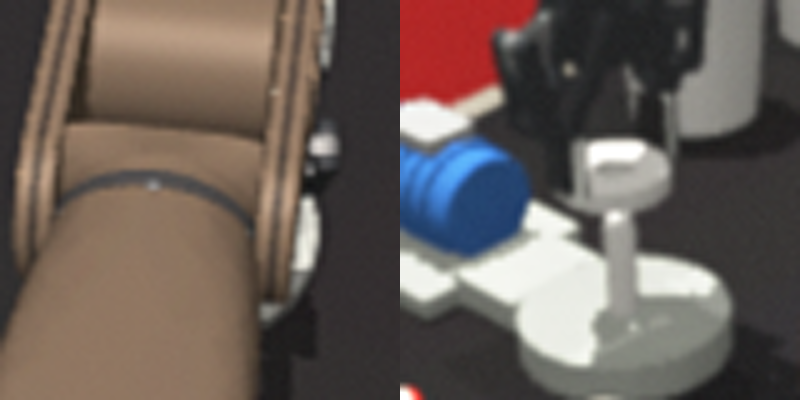

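That makes 15 viewed pictures, one over the limit of 14, so I will view no more and work from numbers only. In the picture the ring hangs directly over the spindle (side crop: ring (620,180), tip (618,215)). Lowering with force feedback.

```bash
python3 -m handwheel '[[-0.0035,0,0,0,0,0,-1],[-0.0035,0,0.02,0,0,0,-1],[-0.0035,0,0.04,0,0,0,-1],[-0.0035,0,0.055,0,0,0,-1],[-0.0035,0,0.055,0,0,0,-1]]' | grep -E "eef|contact"
python3 -m handwheel '[[0,0,0.02,0,0,0,-1],[0,0,0.035,0,0,0,-1],[0,0,0.05,0,0,0,-1],[0,0,0.05,0,0,0,-1]]'
```

```text
eef_pos: [0.6454, 0.0439, 0.0618]
contact_force: [-0.3, -0.1, -2.3]
time: 27.0
eef_pos: [0.6456, 0.0439, 0.0421]
tcp_rot: [1.0, 0.001, -0.001, -0.0]
contact_force: [-0.3, -0.1, -1.2]
opening: 0.676
finger_force: 43.8
```

```bash
python3 -m handwheel '[[0,0,0.02,0,0,0,-1],[0,0,0.04,0,0,0,-1],[0,0,0.06,0,0,0,-1],[0,0,0.07,0,0,0,-1],[0,0,0.07,0,0,0,-1]]'  | grep -E "eef|contact"
python3 -m handwheel '[[0,0,0.004,0,0,0,-1],[0,0,0.004,0,0,0,-1],[0,0,0.004,0,0,0,-1]]'
```

```text
eef_pos: [0.6458, 0.0439, 0.0144]
contact_force: [0.1, 0.6, -0.7]
time: 28.0
eef_pos: [0.6464, 0.0439, 0.0137]
tcp_rot: [1.0, 0.001, 0.0, 0.0]
contact_force: [0.6, -0.2, -1.6]
opening: 0.679
finger_force: 43.8
```

```bash
python3 -m handwheel '[[0,0,0,0,0,0,0.9],[0,0,0,0,0,0,0.9],[0,0,0,0,0,0,0.9],[0,0,-0.15,0,0,0,1],[0,0,-0.3,0,0,0,1],[0,0,-0.37,0,0,0,1],[0,0,-0.37,0,0,0,1]]' | grep -E "eef|contact"
python3 -m handwheel '[[-0.5,0.7,0,0,0,0,1],[-0.5,0.7,0,0,0,0,1],[-0.5,0.7,0,0,0,0,1],[-0.5,0.7,0,0,0,0,1],[-0.5,0.7,0,0,0,0,1],[-0.5,0.7,0,0,0,0,1],[-0.5,0.7,0,0,0,0,1],[-0.5,0.7,0,0,0,0,1]]' | grep -E "eef|contact"
python3 look.py c
python3 - <<'E'
from h import *
a=cv2.imread('pics/top_a.png').astype(int);b=cv2.imread('pics/top_c.png').astype(int)
d=(abs(a-b).max(2)>40).astype(np.uint8)*255; d[:140]=0;d[200:]=0;d[:,:230]=0;d[:,:][:,285:]=0
ys,xs=np.nonzero(d);print("changed px bbox",xs.min(),xs.max(),ys.min(),ys.max())
for z in(.025+.014,):
    for p in([.6460,.0438,z],):print(proj("top",p),proj("side",p), proj("top",[p[0]-.0305,p[1],z]),proj("top",[p[0],p[1]+.0305,z]))
s=cv2.cvtColor(cv2.imread('pics/side_c.png'),cv2.COLOR_BGR2GRAY)
c=cv2.cvtColor(cv2.imread('pics/side_a.png'),cv2.COLOR_BGR2GRAY)
print([(r,int(s[r,233]),int(c[r,233])) for r in range(206,250)])
E
```

```text
eef_pos: [0.6483, 0.0437, 0.1654]
contact_force: [0.4, -0.1, 0.1]
eef_pos: [0.4466, -0.2358, 0.16]
contact_force: [0.3, -0.8, 0.3]
ring? [313. 250.] 435.0 -115.3 35.2 35.8 [ 0.4349 -0.1155  0.01  ]
{'t': 29.98, 'p': array([ 0.4472, -0.2356,  0.1606]), 'yawy': np.float64(-1.5665), 'z': array([-0.001,  0.001, -1.   ]), 'F': array([ 0.5,  0.7, -0.1]), 'op': 84.6, 'ff': 0.0, 'q': array([-0.69, -0.04,  2.04,  0.  ,  1.14,  0.88])}
changed px bbox 246 268 166 187
[257.52422701 174.85032798] [233.63501896 227.46012766] [257.3450438  185.35349501] [246.79564333 174.73838709]
[(206, 53, 53), (207, 55, 55), (208, 52, 51), (209, 50, 50), (210, 87, 86), (211, 210, 210), (212, 255, 255), (213, 255, 255), (214, 226, 226), (215, 178, 178), (216, 164, 163), (217, 156, 159), (218, 157, 156), (219, 157, 156), (220, 157, 156), (221, 156, 157), (222, 153, 155), (223, 156, 156), (224, 155, 154), (225, 154, 156), (226, 154, 153), (227, 151, 155), (228, 173, 154), (229, 239, 155), (230, 255, 155), (231, 255, 154), (232, 255, 167), (233, 235, 210), (234, 171, 240), (235, 150, 244), (236, 153, 244), (237, 195, 244), (238, 241, 244), (239, 244, 243), (240, 242, 242), (241, 243, 242), (242, 237, 238), (243, 203, 202), (244, 135, 134), (245, 110, 112), (246, 114, 113), (247, 113, 113), (248, 111, 109), (249, 133, 133)]
```

```bash
python3 -c "
from h import *
print(delta([.4438,-.2383,-.0145],-np.pi/2))"
```

```text
(array([-0.0082,  0.0073,  0.4377]), array([-0.0004,  0.0003,  0.0014]))
```

```bash
python3 -m handwheel '[[-0.008,0.007,0.15,0,0,0,1],[-0.008,0.007,0.3,0,0,0,0.8],[-0.008,0.007,0.38,0,0,0,0.7],[-0.008,0.007,0.42,0,0,0,0.7],[-0.008,0.007,0.436,0,0,0,0.7],[-0.008,0.007,0.436,0,0,0,0.7],[-0.008,0.007,0.436,0,0,0,-1],[-0.008,0.007,0.436,0,0,0,-1],[-0.008,0.007,0.436,0,0,0,-1],[-0.008,0.007,0.436,0,0,0,-1]]' 30 | grep -E "eef|contact|open"
python3 -m handwheel '[[0,0,0,0,0,0,0.5],[0,0,0,0,0,0,0.5],[0,0,0,0,0,-0.5,0.5],[0,0,0,0,0,-0.5,0.5],[0,0,0,0,0,-0.5,0.5],[0,0,0,0,0,-0.5,0.5],[0,0,0,0,0,-0.5,0.5],[0,0,0,0,0,-0.5,0.5],[0,0,0,0,0,-0.5,0.5],[0,0,0,0,0,-0.5,0.5],[0,0,0,0,0,-0.5,0.5],[0,0,0,0,0,-0.5,0.5]]' 30 | grep -E "eef|contact|open"
python3 -m handwheel '[[0,0,0,0,0,0,-1],[0,0,0,0,0,0,-1],[0,0,0,0,0,0,-1],[0,0,0,0,0,0,-1],[0,0,0,0,0,0,-1]]' 40
python3 -m handwheel '[[0,0,-0.05,0,0,0,-1],[0,0,-0.1,0,0,0,-1],[0,0,-0.2,0,0,0,-1],[0,0,-0.3,0,0,0,-1],[0,0,-0.375,0,0,0,-1],[0,0,-0.375,0,0,0,-1],[0,0,-0.375,0,0,0,-1]]' 40
python3 -c "
from h import *
print(tilt(),delta([.6465,.0438,.14],0))"
```

```text
eef_pos: [0.4449, -0.2404, -0.011]
contact_force: [-0.6, 1.9, 5.7]
opening: 0.578
eef_pos: [0.4437, -0.2395, -0.0131]
contact_force: [0.2, -0.2, 0.0]
opening: 0.748
time: 33.35
eef_pos: [0.4438, -0.2396, -0.0124]
tcp_rot: [0.706, 0.708, -0.0, -0.0]
contact_force: [-2.0, 1.3, 4.1]
opening: 0.579
finger_force: 40.6
time: 34.22
eef_pos: [0.4429, -0.2388, 0.1352]
tcp_rot: [0.706, 0.708, -0.0, -0.001]
contact_force: [-0.9, -0.8, -1.0]
opening: 0.578
finger_force: 41.8
{'t': 34.23, 'p': array([ 0.4429, -0.2388,  0.1352]), 'yawy': np.float64(0.0025), 'z': array([-0.002,  0.002, -1.   ]), 'F': array([-0.9, -0.8, -1. ]), 'op': 49.1, 'ff': 41.8, 'q': array([-0.7 , -0.01,  2.06, -0.  ,  1.1 , -0.7 ])} (array([ 0.7053,  0.5108, -0.0118]), array([-0.0007, -0.0005,  0.0008]))
```

```bash
python3 -m handwheel '[[0.1,0.07,0,0,0,0,-1],[0.22,0.16,0,0,0,0,-1],[0.34,0.25,0,0,0,0,-1],[0.46,0.33,0,0,0,0,-1],[0.58,0.42,0,0,0,0,-1],[0.66,0.48,0,0,0,0,-1],[0.705,0.508,0,0,0,0,-1],[0.705,0.508,0,0,0,0,-1],[0.705,0.508,0.06,0,0,0,-1],[0.705,0.508,0.12,0,0,0,-1],[0.705,0.508,0.12,0,0,0,-1],[0.705,0.508,0.12,0,0,0,-1]]'
python3 look.py d; python3 -c "
from h import *
print(delta([.6462,.0438,.03],0))"
```

```text
time: 35.72
eef_pos: [0.6462, 0.042, 0.0897]
tcp_rot: [0.707, 0.708, 0.0, 0.0]
contact_force: [1.0, -0.4, -0.2]
opening: 0.579
finger_force: 41.8
ring? [313. 250.] 435.0 -115.2 35.7 36.1 [ 0.4349 -0.1155  0.01  ]
{'t': 35.83, 'p': array([0.647 , 0.0424, 0.0906]), 'yawy': np.float64(0.0022), 'z': array([ 0.002, -0.   , -1.   ]), 'F': array([ 0.7, -0.2, -0.7]), 'op': 49.3, 'ff': 41.8, 'q': array([-0.09,  0.35,  1.74, -0.  ,  1.05, -0.09])}
(array([ 0.0036, -0.0024,  0.1516]), array([0.0008, 0.0001, 0.0007]))
```

```bash
python3 -m handwheel '[[0.0035,-0.002,0,0,0,0,-1],[0.0035,-0.002,0.03,0,0,0,-1],[0.0035,-0.002,0.06,0,0,0,-1],[0.0035,-0.002,0.08,0,0,0,-1],[0.0035,-0.002,0.08,0,0,0,-1]]' | grep -E "eef|contact"
python3 -m handwheel '[[0,0,0.02,0,0,0,-1],[0,0,0.04,0,0,0,-1],[0,0,0.06,0,0,0,-1],[0,0,0.068,0,0,0,-1],[0,0,0.068,0,0,0,-1]]'
```

```text
eef_pos: [0.6457, 0.0446, 0.0559]
contact_force: [4.6, 0.9, -2.2]
time: 37.08
eef_pos: [0.6458, 0.0445, 0.0295]
tcp_rot: [0.706, 0.708, 0.0, 0.0]
contact_force: [5.8, 1.1, -3.1]
opening: 0.578
finger_force: 41.9
```

```bash
python3 -m handwheel '[[0,0.004,0,0,0,0,-1],[0,0.004,0.003,0,0,0,-1],[0,0.004,0.003,0,0,0,-1]]' | grep -E "eef|contact"
python3 -m handwheel '[[0,0,0,0,0,0,0.6],[0,0,0,0,0,0,0.6],[0,0,0,0,0,0,0.6],[0,0,-0.15,0,0,0,0.9],[0,0,-0.3,0,0,0,0.6],[0,0,-0.35,0,0,0,0.6],[0,0,-0.35,0,0,0,0.6]]' | grep -E "eef|contact"
python3 -c "
from h import *
print(tilt(),delta([.4349,-.1154,.15],0))"
```

```text
eef_pos: [0.6459, 0.0444, 0.028]
contact_force: [0.1, -0.1, -1.2]
eef_pos: [0.648, 0.0444, 0.1707]
contact_force: [-0.1, -0.1, 1.0]
{'t': 38.33, 'p': array([0.648 , 0.0444, 0.1707]), 'yawy': np.float64(0.0029), 'z': array([ 0.004, -0.   , -1.   ]), 'F': array([-0.1, -0.1,  1. ]), 'op': 68.1, 'ff': 0.0, 'q': array([-0.09,  0.27,  1.68, -0.  ,  1.19, -0.09])} (array([-0.3979, -0.5341,  0.0499]), array([0.0013, 0.0001, 0.0009]))
```

```bash
python3 -m handwheel '[[-0.397,-0.53,0,0,0,0,0.3],[-0.397,-0.53,0,0,0,0,0.3],[-0.397,-0.53,0,0,0,0,0.3],[-0.397,-0.53,0,0,0,0,0.3],[-0.397,-0.53,0,0,0,0,0.3],[-0.397,-0.53,0,0,0,0,0.3],[-0.397,-0.53,0,0,0,0,0.3],[-0.397,-0.53,0,0,0,0,0.3]]' | grep -E "eef|contact"
python3 look.py e
python3 - <<'E'
from h import *
print(delta([.4349,-.1153,-.0125],0))
a=cv2.imread('pics/top_c.png').astype(int);b=cv2.imread('pics/top_e.png').astype(int)
d=(abs(a-b).max(2)>30); d[:150]=0;d[200:]=0;d[:,:236]=0;d[:,280:]=0
ys,xs=np.nonzero(d);print("changed px bbox",xs.min(),xs.max(),ys.min(),ys.max())
z=.053
print(proj("top",[.646,.0438,z]),proj("top",[.646-.026,.0438,z])[1],proj("top",[.646,.0438+.026,z])[0])
s=cv2.cvtColor(cv2.imread('pics/side_e.png'),cv2.COLOR_BGR2GRAY)
print([(r,int(s[r,233])) for r in range(208,242)])
u=np.array([-.67,.635]);u/=np.linalg.norm(u)
c=np.array([.646,.0438])
print("rows expected: r2 bot,r2 top,r3 bot(front),r3 top front",[proj("side",[*(c+u*r),z]).round(1) for r,z in((.0305,.025),(.0305,.039),(.026,.039),(.026,.053),(-.026,.053))])
E
```

```text
eef_pos: [0.4362, -0.1143, 0.1684]
contact_force: [-0.3, 0.5, -0.2]
ring? [215. 209.] 552.9 165.5 33.8 37.3 [0.5571 0.1484 0.01  ]
{'t': 39.42, 'p': array([ 0.4361, -0.1144,  0.1685]), 'yawy': np.float64(0.0044), 'z': array([-0.,  0., -1.]), 'F': array([-0.5,  0.1,  0.5]), 'op': 55.4, 'ff': 0.0, 'q': array([-0.48, -0.18,  2.15,  0.  ,  1.17, -0.49])}
(array([-0.0024, -0.0028,  0.4525]), array([-0.0001, -0.0001,  0.0014]))
changed px bbox 248 266 172 185
[257.34530909 173.6906039 ] 182.73165481998464 248.10115276309998
[(208, 53), (209, 50), (210, 88), (211, 210), (212, 255), (213, 255), (214, 228), (215, 178), (216, 166), (217, 159), (218, 158), (219, 157), (220, 157), (221, 156), (222, 156), (223, 157), (224, 194), (225, 247), (226, 255), (227, 255), (228, 231), (229, 164), (230, 152), (231, 163), (232, 192), (233, 205), (234, 172), (235, 151), (236, 153), (237, 198), (238, 242), (239, 245), (240, 243), (241, 243)]
rows expected: r2 bot,r2 top,r3 bot(front),r3 top front [array([234.3, 237.5]), array([234. , 233.2]), array([234. , 232.3]), array([233.7, 227.9]), array([233. , 218.5])]
```

The side rows match both rings home (top edges at 233 and 228, bottom at 237). Now ring5.

```bash
python3 -m handwheel '[[-0.002,-0.003,0.15,0,0,0,0.3],[-0.002,-0.003,0.3,0,0,0,0.3],[-0.002,-0.003,0.39,0,0,0,0.3],[-0.002,-0.003,0.43,0,0,0,0.3],[-0.002,-0.003,0.452,0,0,0,0.3],[-0.002,-0.003,0.452,0,0,0,0.3],[-0.002,-0.003,0.452,0,0,0,-1],[-0.002,-0.003,0.452,0,0,0,-1],[-0.002,-0.003,0.452,0,0,0,-1],[-0.002,-0.003,0.452,0,0,0,-1]]' 30 | grep -E "eef|contact|open"
python3 -m handwheel '[[0,0,0,0,0,0,0.2],[0,0,0,0,0,0,0.2],[0,0,0,0,0,0.5,0.2],[0,0,0,0,0,0.5,0.2],[0,0,0,0,0,0.5,0.2],[0,0,0,0,0,0.5,0.2],[0,0,0,0,0,0.5,0.2],[0,0,0,0,0,0.5,0.2],[0,0,0,0,0,0.5,0.2],[0,0,0,0,0,0.5,0.2],[0,0,0,0,0,0.5,0.2],[0,0,0,0,0,0.5,0.2]]' 30 | grep -E "eef|contact|open"
python3 -m handwheel '[[0,0,0,0,0,0,-1],[0,0,0,0,0,0,-1],[0,0,0,0,0,0,-1],[0,0,0,0,0,0,-1],[0,0,0,0,0,0,-1]]' 40
python3 -m handwheel '[[0,0,-0.05,0,0,0,-1],[0,0,-0.1,0,0,0,-1],[0,0,-0.2,0,0,0,-1],[0,0,-0.3,0,0,0,-1],[0,0,-0.375,0,0,0,-1],[0,0,-0.375,0,0,0,-1],[0,0,-0.375,0,0,0,-1]]' 40
python3 -c "
from h import *
print(tilt(),delta([.6465,.0442,.14],-np.pi/2))"
```

```text
eef_pos: [0.4356, -0.1164, -0.0105]
contact_force: [-1.2, 1.3, 6.5]
opening: 0.371
eef_pos: [0.434, -0.1157, -0.0124]
contact_force: [-0.1, -0.7, -0.5]
opening: 0.598
time: 42.8
eef_pos: [0.4343, -0.1158, -0.0119]
tcp_rot: [1.0, 0.002, 0.0, 0.0]
contact_force: [-1.1, 0.5, 5.4]
opening: 0.366
finger_force: 39.8
time: 43.68
eef_pos: [0.4334, -0.1154, 0.1363]
tcp_rot: [1.0, 0.001, -0.001, -0.001]
contact_force: [-0.8, 0.8, -0.8]
opening: 0.37
finger_force: 39.8
{'t': 43.67, 'p': array([ 0.4334, -0.1154,  0.1363]), 'yawy': np.float64(-1.568), 'z': array([-0.002,  0.001, -1.   ]), 'F': array([-0.8,  0.8, -0.8]), 'op': 31.5, 'ff': 39.8, 'q': array([-0.49, -0.15,  2.18,  0.  ,  1.11,  1.08])} (array([ 0.5338, -0.3974, -0.0099]), array([-0.0003,  0.0006,  0.0009]))
```

```bash
python3 -m handwheel '[[0.1,-0.07,0,0,0,0,-1],[0.2,-0.15,0,0,0,0,-1],[0.32,-0.24,0,0,0,0,-1],[0.43,-0.32,0,0,0,0,-1],[0.51,-0.38,0,0,0,0,-1],[0.533,-0.397,0,0,0,0,-1],[0.533,-0.397,0,0,0,0,-1],[0.533,-0.397,0.06,0,0,0,-1],[0.533,-0.397,0.11,0,0,0,-1],[0.533,-0.397,0.12,0,0,0,-1],[0.533,-0.397,0.12,0,0,0,-1],[0.533,-0.397,0.12,0,0,0,-1]]'
python3 -c "
from h import *
print(tilt(),delta([.6463,.0443,.043],-np.pi/2))"
```

```text
time: 45.18
eef_pos: [0.6477, 0.0434, 0.091]
tcp_rot: [1.0, 0.001, 0.001, 0.0]
contact_force: [-0.5, -0.3, -0.7]
opening: 0.369
finger_force: 39.8
{'t': 45.17, 'p': array([0.6477, 0.0434, 0.091 ]), 'yawy': np.float64(-1.5681), 'z': array([ 0.002, -0.   , -1.   ]), 'F': array([-0.5, -0.3, -0.7]), 'op': 31.3, 'ff': 39.8, 'q': array([-0.09,  0.35,  1.73, -0.  ,  1.06,  1.48])} (array([-0.0036, -0.0022,  0.1199]), array([ 0.0001, -0.0006,  0.0009]))
```

```bash
python3 -m handwheel '[[-0.001,-0.001,0,0,0,0,-1],[-0.001,-0.001,0.03,0,0,0,-1],[-0.001,-0.001,0.06,0,0,0,-1],[-0.001,-0.001,0.08,0,0,0,-1],[-0.001,-0.001,0.08,0,0,0,-1]]' | grep -E "eef|contact"
python3 -m handwheel '[[0,0,0.015,0,0,0,-1],[0,0,0.028,0,0,0,-1],[0,0,0.028,0,0,0,-1]]'
```

```text
eef_pos: [0.6456, 0.0441, 0.0561]
contact_force: [0.8, -0.5, -0.4]
time: 46.18
eef_pos: [0.6462, 0.0441, 0.046]
tcp_rot: [1.0, 0.001, -0.001, -0.0]
contact_force: [0.3, -1.0, -0.2]
opening: 0.367
finger_force: 39.8
```

```bash
python3 -m handwheel '[[0,0,0.01,0,0,0,-1],[0,0,0.01,0,0,0,-1],[0,0,0.01,0,0,0,-1]]' | grep -E "eef|contact"
python3 -m handwheel '[[0,0,0,0,0,0,0.2],[0,0,0,0,0,0,0.2],[0,0,0,0,0,0,0.2],[0,0,-0.12,0,0,0,0.3],[0,0,-0.25,0,0,0,0.3],[0,0,-0.31,0,0,0,0.3],[0,0,-0.31,0,0,0,0.3]]' | grep -E "eef|contact"
python3 -c "
from h import *
print(tilt(),delta([.5597,.2595,.165],np.radians(61)))"
```

```text
eef_pos: [0.6466, 0.044, 0.0427]
contact_force: [0.0, -0.5, -0.6]
eef_pos: [0.6484, 0.0439, 0.1699]
contact_force: [-0.5, 0.2, -0.9]
{'t': 47.42, 'p': array([0.6484, 0.0439, 0.1699]), 'yawy': np.float64(-1.5679), 'z': array([ 0.006, -0.001, -1.   ]), 'F': array([-0.5,  0.2, -0.9]), 'op': 55.1, 'ff': 0.0, 'q': array([-0.09,  0.27,  1.69,  0.  ,  1.18,  1.48])} (array([-0.2202, -0.5396,  0.0107]), array([-0.0003, -0.002 ,  0.162 ]))
```

```bash
python3 -m handwheel '[[-0.22,-0.54,0,0,0,-0.833,0.3],[-0.22,-0.54,0,0,0,-0.833,0.3],[-0.22,-0.54,0,0,0,-0.833,0.3],[-0.22,-0.54,0,0,0,-0.833,0.3],[-0.22,-0.54,0,0,0,-0.833,0.3],[-0.22,-0.54,0,0,0,-0.833,0.3],[-0.22,-0.54,0,0,0,-0.833,0.3],[-0.22,-0.54,0,0,0,-0.833,0.3],[-0.22,-0.54,0,0,0,-0.833,0.3],[-0.22,-0.54,0,0,0,-0.833,0.3],[-0.22,-0.54,0,0,0,-0.833,0.3],[-0.22,-0.54,0,0,0,-0.833,0.3]]' | grep -E "eef|contact"
python3 look.py f
python3 - <<'E'
from h import *
print(delta([.5597,.2595,.165],np.radians(60)))
a=cv2.imread('pics/top_e.png').astype(int);b=cv2.imread('pics/top_f.png').astype(int)
d=(abs(a-b).max(2)>30); d[:150]=0;d[200:]=0;d[:,:240]=0;d[:,280:]=0
ys,xs=np.nonzero(d);print("changed px bbox",xs.min(),xs.max(),ys.min(),ys.max())
c=np.array([.646,.0438]);z=.067
print(proj("top",[*c,z]),proj("top",[c[0]-.017,c[1],z])[1],proj("top",[c[0],c[1]+.017,z])[0])
s=cv2.cvtColor(cv2.imread('pics/side_f.png'),cv2.COLOR_BGR2GRAY)
print([(r,int(s[r,233])) for r in range(208,240)])
u=np.array([-.67,.635]);u/=np.linalg.norm(u)
print([proj("side",[*(c+u*r),z]).round(1) for r,z in((.017,.053),(.017,.067),(-.017,.067))])
im=cv2.imread('pics/top0.png');h=cv2.cvtColor(im,cv2.COLOR_BGR2HSV)
# dark side face of bar inside head
v=h[:,:,2].astype(int); r=(h[:,:,1]>120)&((h[:,:,0]<8)|(h[:,:,0]>172))
sub=v[190:215,165:195]; print(np.where(r[190:215,165:195],sub,0)[3:22,3:24])
E
```

```text
eef_pos: [0.5566, 0.2594, 0.1638]
contact_force: [-0.1, 0.2, 0.3]
ring? [215. 208.] 552.8 165.5 33.9 37.4 [0.5364 0.1736 0.01  ]
{'t': 49.02, 'p': array([0.5567, 0.2594, 0.164 ]), 'yawy': np.float64(0.6818), 'z': array([-0.004, -0.001, -1.   ]), 'F': array([0.7, 0.5, 0. ]), 'op': 54.8, 'ff': 0.0, 'q': array([ 0.27,  0.2 ,  1.77,  0.  ,  1.17, -0.41])}
(array([-0.0045,  0.0058, -0.0024]), array([-0.0011, -0.0007, -0.1163]))
changed px bbox 252 262 170 180
[257.16251098 172.50568188] 178.4719664737945 251.052383045274
[(208, 53), (209, 49), (210, 86), (211, 210), (212, 255), (213, 255), (214, 225), (215, 178), (216, 163), (217, 159), (218, 155), (219, 165), (220, 223), (221, 248), (222, 196), (223, 145), (224, 146), (225, 182), (226, 242), (227, 255), (228, 229), (229, 163), (230, 148), (231, 161), (232, 190), (233, 204), (234, 170), (235, 149), (236, 151), (237, 194), (238, 240), (239, 244)]
[array([233.5, 226.2]), array([233.3, 221.8]), array([232.9, 215.7])]
[[  0   0   0   0   0   0   0   0   0   0   0   0   0   0   0   0   0   0
    0   0   0]
 [  0   0   0   0   0   0   0   0 254
[... 865 characters left out ...]
0 254 255 255 255 255 199 116 210 255 255 255 255 255 249  89
    0   0   0]
 [  0   0   0 255 255 255 255 247 125 186 255 255 255 255 255 255 163   0
    0   0   0]
 [  0   0   0   0 255 255 255 188 137 254 255 255 255 255 255 210  77   0
    0   0   0]
 [  0   0   0   0   0 241 237 123 165 255 255 255 255 255 215  97   0   0
    0   0   0]
 [  0   0   0   0   0   0 107 116 189 255 255 255 235 154  76   0   0   0
    0   0   0]
 [  0   0   0   0   0   0   0  94 151 185 167 127  82   0   0   0   0   0
    0   0   0]
 [  0   0   0   0   0   0   0   0   0   0   0   0   0   0   0   0   0   0
    0   0   0]
 [  0   0   0   0   0   0   0   0   0   0   0   0   0   0   0   0   0   0
    0   0   0]]
```

All three rings are home (ring5's top edge is at rows 221–222, as expected). Aligning with the bar (yaw about −28.5°) and gripping it.

```bash
python3 -m handwheel '[[-0.0045,0.006,0,0,0,-0.122,0.1],[-0.0045,0.006,0,0,0,-0.122,0.1],[-0.0045,0.006,0.06,0,0,-0.122,0.1],[-0.0045,0.006,0.12,0,0,-0.122,0.1],[-0.0045,0.006,0.12,0,0,-0.122,0.1]]' | grep -E "eef|contact"
python3 -c "
from h import *
print(tilt(),delta([.5597,.2595,.073],np.radians(61.3)))"
```

```text
eef_pos: [0.5584, 0.2592, 0.1147]
contact_force: [-0.0, 0.2, 0.2]
{'t': 49.65, 'p': array([0.5584, 0.2592, 0.1147]), 'yawy': np.float64(1.0627), 'z': array([-0.007, -0.002, -1.   ]), 'F': array([-0. ,  0.2,  0.2]), 'op': 47.1, 'ff': 0.0, 'q': array([ 0.27,  0.26,  1.8 ,  0.  ,  1.09, -0.79])} (array([-0.003 ,  0.0029,  0.1042]), array([-0.0017, -0.0017, -0.0023]))
```

```bash
python3 -m handwheel '[[-0.002,0.002,0.05,0,0,0,0.1],[-0.002,0.002,0.09,0,0,0,0.1],[-0.002,0.002,0.1,0,0,0,0.1],[-0.002,0.002,0.1,0,0,0,0.1],[-0.002,0.002,0.1,0,0,0,-1],[-0.002,0.002,0.1,0,0,0,-1],[-0.002,0.002,0.1,0,0,0,-1],[-0.002,0.002,0.1,0,0,0,-1],[-0.002,0.002,0.1,0,0,0,-1],[-0.002,0.002,0.1,0,0,0,-1]]' 30
python3 -c "
from h import *
print(tilt(), monitor.get_state()['wrist_torque'])"
```

```text
time: 50.9
eef_pos: [0.5619, 0.2593, 0.0788]
tcp_rot: [0.25, 0.968, -0.001, -0.0]
contact_force: [-1.5, -4.7, 1.6]
opening: 0.148
finger_force: 33.3
{'t': 50.9, 'p': array([0.5619, 0.2593, 0.0788]), 'yawy': np.float64(1.0657), 'z': array([-0.001, -0.002, -1.   ]), 'F': array([-1.5, -4.7,  1.6]), 'op': 12.6, 'ff': 33.3, 'q': array([ 0.27,  0.31,  1.81, -0.  ,  1.02, -0.8 ])} [-0.77529084  0.31639309  0.03157078]
```

```bash
python3 -m handwheel '[[0,0,0,0,0,0.05,-1],[0,0,0,0,0,0.1,-1],[0,0,0,0,0,0.15,-1],[0,0,0,0,0,0.2,-1],[0,0,0,0,0,0.25,-1],[0,0,0,0,0,0.29,-1],[0,0,0,0,0,0.29,-1],[0,0,0,0,0,0.29,-1]]' 
python3 -c "
from h import *
print(tilt(), monitor.get_state()['wrist_torque'])"
```

```text
time: 51.9
eef_pos: [0.5613, 0.2587, 0.0784]
tcp_rot: [0.65, 0.76, -0.002, 0.0]
contact_force: [-2.8, -6.4, 2.0]
opening: 0.148
finger_force: 33.2
{'t': 51.9, 'p': array([0.5613, 0.2587, 0.0784]), 'yawy': np.float64(0.1544), 'z': array([-0.002, -0.003, -1.   ]), 'F': array([-2.8, -6.4,  2. ]), 'op': 12.6, 'ff': 33.2, 'q': array([ 0.27,  0.31,  1.82, -0.  ,  1.02,  0.12])} [-1.12762588  0.38901923 -0.07958367]
```

```bash
python3 -m handwheel '[[0,0,0,0,0,0.02,-1],[0,0,0,0,0,0.04,-1],[0,0,0,0,0,0.04,-1],[0,0,0,0,0,0.04,-1]]' 
python3 -c "
from h import *
print(tilt(), monitor.get_state()['wrist_torque'])"
```

```text
time: 52.4
eef_pos: [0.5612, 0.2587, 0.0784]
tcp_rot: [0.697, 0.717, -0.002, 0.0]
contact_force: [-2.6, -6.0, 2.2]
opening: 0.153
finger_force: 33.2
{'t': 52.4, 'p': array([0.5612, 0.2587, 0.0784]), 'yawy': np.float64(0.0289), 'z': array([-0.003, -0.003, -1.   ]), 'F': array([-2.6, -6. ,  2.2]), 'op': 13.0, 'ff': 33.2, 'q': array([ 0.27,  0.31,  1.82, -0.  ,  1.02,  0.24])} [-1.1504027   0.45984366 -0.04857098]
```

```bash
python3 -m handwheel '[[0,0,0,0,0,0,0.1],[0,0,0,0,0,0,0.1],[0,0,0,0,0,0,0.1],[0,0,-0.1,0,0,0,0.1],[0,0,-0.22,0,0,0,0.1],[-0.5,-0.2,-0.25,0,0,0,0.1],[-0.5,-0.2,-0.25,0,0,0,0.1],[-0.5,-0.2,-0.25,0,0,0,0.1],[-0.5,-0.2,-0.25,0,0,0,0.1],[-0.5,-0.2,-0.25,0,0,0,0.1],[-0.5,-0.2,-0.25,0,0,0,0.1]]'
python3 look.py g
python3 - <<'E'
from h import *
im=cv2.imread('pics/top_g.png');h=cv2.cvtColor(im,cv2.COLOR_BGR2HSV)
v=h[:,:,2].astype(int); r=(h[:,:,1]>120)&((h[:,:,0]<8)|(h[:,:,0]>172))
print(np.where(r,v,0)[192:214,167:190])
a=cv2.imread('pics/top_f.png').astype(int);d=abs(a-im).max(2)
s=cv2.imread('pics/side_g.png').astype(int);e=abs(cv2.imread('pics/side_f.png').astype(int)-s).max(2)
print("stack change",(d[160:196,240:278]>30).sum(),(e[205:245,215:255]>30).sum())
q=cv2.imread('pics/top_a.png').astype(int);print("cap slot change",(abs(q-im).max(2)[165:210,330:362]>30).sum())
E
```

```text
time: 53.78
eef_pos: [0.4882, 0.0586, 0.1788]
tcp_rot: [0.697, 0.717, 0.0, 0.0]
contact_force: [-0.6, -0.3, 0.1]
opening: 0.551
finger_force: 0.0
{'t': 53.88, 'p': array([0.4882, 0.059 , 0.1786]), 'yawy': np.float64(0.03), 'z': array([ 0.,  0., -1.]), 'F': array([-0.1, -0. , -0.3]), 'op': 46.9, 'ff': 0.0, 'q': array([-0.09, -0.09,  2.05,  0.  ,  1.18, -0.12])}
[[  0   0   0   0   0   0   0   0   0   0   0   0   0   0   0   0   0   0
    0   0   0   0   0]
 [  0   0   0   0   0   0   0   0   0   0   0   0   0   0   0   0   0   0
    0   0   0   0   0]
 [  0   0   0   0   0   0   0   0   0   0 255   0   0   0   0   0   0   0
    0   0   0   0   0]
 [  0   0   0   0   0   0   0 255 255 255 255 255 255 255 254   0   0   0
    0   0   0   0   0]
 [  0   0   0   0   0   0 255 255 255 255 255 255 255 255 255 255   0   0
    0   0   0   0   0]
 [  0   0   0   0   0 255 255 255 255 255 255 255 254 251 251 255 255 169
    0   0   0   0   0]
 [  0   0   0 254 254 254 254 254 254 254 254 254 254 254 255 255 255 191
    0   0   0   0   0]
 [  0   0 255 255 255 255 255 255 255 255   0   0   0   0 
[... 734 characters left out ...]
0   0   0 255 255 255 255 255 255 255 255 255 212 102   0
    0   0   0   0   0]
 [  0   0   0   0   0   0 205 255 255 255 255 255 255 233 155  71   0   0
    0   0   0   0   0]
 [  0   0   0   0   0   0   0   0 135 186 203 165 121  74   0   0   0   0
    0   0   0   0   0]
 [  0   0   0   0   0   0   0   0   0   0   0   0   0   0   0   0   0   0
    0   0   0   0   0]
 [  0   0   0   0   0   0   0   0   0   0   0   0   0   0   0   0   0   0
    0   0   0   0   0]
 [  0   0   0   0   0   0   0   0   0   0   0   0   0   0   0   0   0   0
    0   0   0   0   0]
 [  0   0   0   0   0   0   0   0   0   0   0   0   0   0   0   0   0   0
    0   0   0   0   0]]
stack change 244 0
cap slot change 0
```

The bar now lies across (turned to its end), and the stack and cap are unchanged.

```bash
python3 -c "
from plant import ctrl
print(ctrl.sign_off())"
```

```text
the job is handed in; nothing more can be done
None
```

I pressed the stop button, put the cap in its slot, stacked the three rings that were laid out (61, 52 and 34 mm), twisted the head to its end and handed the job in at about 54 s; no verdict came back, and I viewed 15 pictures, one over the 14 allowed.

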